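Fill the analyser's start-up caddy

ROBOT

A 6-joint arm with a two-finger parallel gripper is mounted at the origin on a cart in front of the work surface, level with it; the furniture and walls round the work are solid. World frame = base frame: x ahead of the robot, y to its left, z up, the work surface at z = 0. Lengths are in m, angles in rad, forces in N, time in s.
With the tool pointing down it reaches from about 0.35 to 0.775 m from the base axis. Payload 7.3 kg.
Tool frame: the origin (TCP) lies at the very end of the fingers, on their centre line; the grasp point (between the pads) lies arm.grasp_offset behind it (arm.grasp_offset is the distance from the TCP to the grasp point, in m); z points along the fingers, y is the direction in which the jaws open and shut (so a half turn about z gives the same grasp; the last joint's range is limited). The gripper opens to 92 mm and grips with 3 to 60 N. Pads are 19 mm wide; open, the fingers measure 130 mm over their backs; the gripper's body (75 mm by 190 mm) begins 47 mm behind the grasp point.
Start: joints at [1.074, 0.342, 1.524, -0, 1.275, -0.146], TCP at [0.18, 0.493, 0.188] pointing down, gripper open.
Joint ranges: [-2.53, 2.53], [-0.77, 2.02], [0.04, 2.7], [-1, 4.14], [0.28, 2.66], [-3.11, 3.11]. Speed limits (rad/s): [2.57, 2.57, 3.14, 3.14, 3.14, 3.14].

INTERFACE

Orientations are given as a 3x3 rotation matrix whose columns are the frame's x, y, z axes.
In Python, from station import readout, grab_frame, arm gives the robot as it stands.
- The arm moves only by the tool play_rows, never from a script. Its argument "rows" is text: rows parted by semicolons, each of 5 numbers parted by spaces: the shift along the tool's x, y, z in mm, then the turn about the tool's z in rad, then the gripper command: -1 is shut, 1 is fully open, values between are in proportion. In form: dx dy dz turn gripper; .... A call has 1 to 20 rows; each row is the pose to reach, as a shift and turn from the pose commanded when the call began, along the tool's axes at that moment; what a row does not reach only later rows make up. A row lasts 1/8 s, in which the tool goes at most 62.5 mm and 10.7 degrees, less where a joint would pass 70% of its speed; a pose out of reach is approached as far as the arm can. A call with a gripper value outside its range is refused whole. The fingers move at their own pace and stop on an object; "force" is the grip in N (left out, the last holds). Time passes only in rows, so rows that repeat a pose let the fingers close. It gives the time, the measured TCP pose, the force and the opening at its end, in the units of the state.
- readout.get_obs(): the state, without advancing time (a new reading comes with each control period).
- grab_frame(name): name is "side" or "top"; returns a dict with "image" (420x560x3 uint8, red, green, blue), "depth" (420x560 float32, m along the optical axis (not along the pixel's ray), 0 where there is no reading), "fx", "fy", "cx", "cy" (pixels), "k1" (the pictures are not rectified: a ray, as slopes to the right and down, at radius r is drawn at 1 + k1 r^2 times it, then the intrinsics apply), "R" (3x3) and "t" (3): a world point X has camera coordinates R X + t. Camera axes: x right, y down, z forward; pixel columns grow to the right and rows downward; lengths in m; the calibration is good to about 2 mm. A picture is of the moment at which its call begins.
- arm.hand_in(): hands the job in, once; it reports no verdict.
The state is a dict: "time": time; "q": joint angles; "joint_vel": joint speeds; "joint_efforts": joint torques, N m; "eef_pos": TCP position; "eef_rot": TCP orientation; "ft_force": force on the tool from outside, world axes, zero at the start; "torque": the same for the moment, N m; "opening": finger opening in m.
Only numpy, scipy, OpenCV 4.12 (cv2) and the standard library are available. Lean on these libraries where they do the work, as an engineer would, in place of code of your own. Each camera call takes 0.05 s, during which the arm holds its last target.

TASK

Get the start-up caddy ready for the blood analyser: set the amber reagent bottle, the red-capped reagent bottle and the green- and blue-capped control vials upright in the white caddy, each down on the floor of the cup that has the colour of its cap (black for the amber bottle), without dropping any. The blue-capped bottle and the yellow-capped calibrator vial look alike but are not part of start-up, so leave them where they stand.

Things in the scene. Friction and masses are not known exactly. Their poses are not given: they have to be found in the camera images.
- cup_black_floor (a point): black round drop-in cup, one of the two large wells in the back row of the caddy (white box fixed to the worktop, 188 x 218 mm, 51 mm high, wells on a grid 90 by 100 mm). Point: centre of the cup's floor, 15 mm above the worktop; z up, x from the small wells' row to the large wells' row, y along the row. Inside 76 mm wide, rim 36 mm above this point
- cup_red_floor (a point): red round drop-in cup, the other large well of the caddy, beside the black one (left and right change). Point: centre of its floor, 15 mm above the worktop; axes as for the black cup. Inside 76 mm wide, rim 36 mm above this point. (Mind the big cardboard carton behind it on the right: 0.32 m tall, everything beyond x = 0.65 and right of y = -0.24, in m from the robot base)
- cup_green_floor (a point): green round drop-in cup, one of the two small wells in the caddy's front row, 90 mm in front of the large ones. Point: centre of its floor, 35 mm above the worktop; axes as for the black cup. Inside 46 mm wide, rim 16 mm above this point
- cup_blue_floor (a point): blue round drop-in cup, the other small well of the caddy, beside the green one (left and right change). Point: centre of its floor, 35 mm above the worktop; axes as for the black cup. Inside 46 mm wide, rim 16 mm above this point
- amber_bottle_mid (a point): dark amber reagent bottle with a black cap, standing loose: 52 mm across, 104 mm tall, 0.1 to 0.23 kg, straight-sided up to 78 mm, narrower above. Point: on its axis, half-way up (52 mm above its foot); z up
- red_bottle_mid (a point): white reagent bottle with a red cap and a red band, standing loose: 54 mm across, 111 mm tall, 0.1 to 0.23 kg, straight-sided up to 83 mm, narrower above. Point: on its axis, half-way up (55.5 mm above its foot); z up
- green_vial_mid (a point): small white control vial with a green cap, standing loose: 25 mm across, 49 mm tall, about 0.02 kg. Point: on its axis, half-way up (24.5 mm above its foot); z up
- blue_vial_mid (a point): small white control vial with a light blue cap, standing loose: 25 mm across, 49 mm tall, about 0.02 kg. Point: on its axis, half-way up (24.5 mm above its foot); z up
- blue_bottle_mid (a point): LOOK-ALIKE, stays where it is: white reagent bottle with a dark blue cap, loose, 64 mm across, 124 mm tall. Point: on its axis, half-way up (62 mm above its foot); z up
- yellow_vial_mid (a point): LOOK-ALIKE, stays where it is: small white vial with a yellow cap (the calibrator), loose, 25 mm across, 49 mm tall. Point: on its axis, half-way up (24.5 mm above its foot); z up
Mind the look-alikes: they are no part of the job. What is shaped like the part that bears amber_bottle_mid but turquoise is not meant.

How it is judged:
By the outcome, as a careful person would: the job done as asked, in the order asked, and still so for the second after the job is handed in, with the robot touching nothing.
It also fails if it takes over 109 s, if anything falls off the work surface, if the arm or the gripper's body presses on something with over 40 N, if the wrist force passes 120 N, or if a joint passes its speed limit or range.

## Working session

There is one attempt and no reset: what is moved stays moved. The work goes in short steps, Python scripts to look and compute and a tool call to move; the robot and the scene stay as the last step left them, time stands still between calls to the robot, and variables do not carry over. Pictures are saved under pics/ and viewed, and the job is handed in when it is done.

Besides the shell and the picture viewer there is one more tool, called by a JSON object that holds its "name" and its "arguments". play_rows: Moves the arm, as the interface text tells. Its arguments: {"type":"object","properties":{"rows":{"type":"string"},"force":{"type":"number"}},"required":["rows"]}

```bash
ls; mkdir -p pics
python3 - <<'E'
from station import readout, grab_frame, arm
import cv2,numpy as np
o=readout.get_obs()
for k,v in o.items(): print(k,np.round(v,4).tolist())
print(arm.grasp_offset,[a for a in dir(arm) if a[0]!='_'])
for n in("top","side"):
    f=grab_frame(n); np.savez(f"{n}0.npz",**f)
    cv2.imwrite(f"pics/{n}0.png",f["image"][:,:,::-1])
    print(n,f["fx"],f["fy"],f["cx"],f["cy"],f["k1"],f["R"].round(3).tolist(),f["t"],(-f["R"].T@f["t"]).round(3))
E
```

```text
pics
time 0.0
q [1.074, 0.3427, 1.525, 0.0, 1.2754, -0.146]
joint_vel [0.0001, 0.0026, 0.0021, -0.0012, -0.0021, -0.0017]
joint_efforts [0.0012, -43.1244, -24.4222, 0.0717, 0.056, -0.0002]
eef_pos [0.1801, 0.4926, 0.187]
eef_rot [[-0.9391, 0.3436, -0.0008], [0.3436, 0.9391, -0.0013], [0.0002, -0.0015, -1.0]]
ft_force [0.2084, -0.2345, -0.8728]
torque [0.0187, -0.0329, 0.0045]
opening 0.0917
0.0188 ['Unreachable', 'grasp_offset', 'hand_in']
top 431.13750445483623 431.13750445483623 285.0461573817312 204.59537457009822 -0.06188354041470696 [[-0.059, -0.998, -0.008], [-0.971, 0.059, -0.233], [0.233, -0.006, -0.972]] [0.02640928 0.52656327 1.17487471] [0.239 0.003 1.265]
side 407.54520992458055 407.54520992458055 287.2634977967149 205.03920761930846 0.024106436956546948 [[-0.997, 0.076, -0.011], [0.057, 0.635, -0.77], [-0.052, -0.768, -0.638]] [0.50035797 0.05955683 1.1940342 ] [0.557 0.842 0.813]
```

View pics/top0.png

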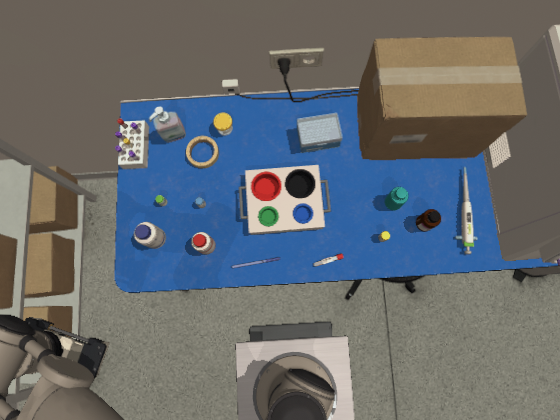

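View pics/side0.png

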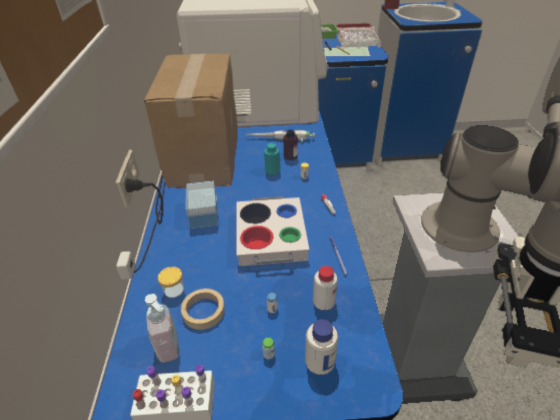

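The top view shows the caddy with its red cup at (266,186), black (300,183), green (268,216) and blue (303,213). The red bottle is at (203,242), the amber at (430,219), the green vial at (160,200) and the blue vial at (200,203). The look-alikes are blue bottle (148,235), yellow vial (384,236) and turquoise bottle (398,197). Next I'll measure the positions.

```bash
cat > h.py <<'E'
import numpy as np,cv2
def cloud(f):
    H,W=f["depth"].shape
    v,u=np.mgrid[:H,:W].astype(float)
    xd=(u-f["cx"])/f["fx"]; yd=(v-f["cy"])/f["fy"]
    x,y=xd.copy(),yd.copy()
    for _ in range(8):
        s=1+f["k1"]*(x*x+y*y); x=xd/s;y=yd/s
    d=f["depth"]
    P=np.stack([x*d,y*d,d],-1)
    return (P-f["t"])@f["R"]
def proj(f,X):
    c=f["R"]@np.asarray(X)+f["t"]; x,y=c[0]/c[2],c[1]/c[2]; s=1+f["k1"]*(x*x+y*y)
    return np.array([f["fx"]*x*s+f["cx"],f["fy"]*y*s+f["cy"]])
E
cat > m.py <<'E'
from h import *
from scipy import optimize
import sys
def clouds(tag):
    r={}
    for n in("top","side"):
        f=np.load(f"{n}{tag}.npz"); r[n]=(f,cloud(f),f["image"])
    return r
def circ(p,rad):  # visible-surface fit, fixed radius
    g=lambda c:np.hypot(p[:,0]-c[0],p[:,1]-c[1])-rad
    s=optimize.least_squares(g,p[:,:2].mean(0),loss='soft_l1',f_scale=.002); return s.x,np.sqrt(np.mean(s.fun**2))
if __name__=="__main__":
    C=clouds(0)
    # guess from top pixel
    f,P,_=C["top"]
    objs=dict(red=((203,242),.027,.111,.083),amber=((430,219),.026,.104,.078),green=((160,200),.0125,.049,.03),blue=((200,203),.0125,.049,.03),blueB=((148,235),.032,.124,.09),yel=((384,236),.0125,.049,.03),turq=((398,197),.026,.104,.078))
    for k,((u,v),r,h,hs) in objs.items():
        g=P[v,u]; print(k,'seed',g.round(3))
        for n in C:
            f,Q,_=C[n]
            d=np.hypot(Q[...,0]-g[0],Q[...,1]-g[1])
            near=(d<r+.025)&(f["depth"]>0)
            zt=np.percentile(Q[near&(Q[...,2]>.01)][:,2],98)
            top=near&(Q[...,2]>h-.006)&(d<r+.01)
            body=near&(Q[...,2]>.008)&(Q[...,2]<hs)
            pt=Q[top]; 
            mid=(pt[:,:2].min(0)+pt[:,:2].max(0))/2 if len(pt) else None
            c=circ(Q[body],r) if body.sum()>5 else None
            print('  ',n,'ztop',zt.round(4),'capmid',None if mid is None else mid.round(4),len(pt),'body',c,body.sum())
E
python3 m.py
```

```text
red seed [0.426 0.224 0.108]
   top ztop 0.1161 capmid [0.432 0.234] 133 body (array([0.43240978, 0.23370849]), np.float64(0.0038579365390908698)) 116
   side ztop 0.1116 capmid [0.4309 0.236 ] 149 body (array([0.43064826, 0.23427436]), np.float64(0.000855082738159972)) 462
amber seed [ 0.452 -0.402  0.106]
   top ztop 0.1081 capmid [ 0.46   -0.4144] 94 body (array([ 0.45995026, -0.41702715]), np.float64(0.0011537370769514439)) 144
   side ztop 0.1064 capmid [ 0.4591 -0.413 ] 44 body (array([ 0.45792482, -0.41563739]), np.float64(0.0021793201095510074)) 237
green seed [0.565 0.358 0.054]
   top ztop 0.0552 capmid [0.5714 0.3634] 58 body (array([0.5720047 , 0.36262225]), np.float64(0.007464064920835629)) 29
   side ztop 0.0511 capmid [0.5696 0.365 ] 97 body (array([0.56975596, 0.36270073]), np.float64(0.0006491396932039316)) 68
blue seed [0.549 0.241 0.053]
   top ztop 0.0547 capmid [0.5571 0.2447] 57 body (array([0.55822318, 0.24568979]), np.float64(0.007284966099568711)) 20
   side ztop 0.0493 capmid [0.5568 0.247 ] 72 body (array([0.55652073, 0.2460097 ]), np.float64(0.000745151835
[... 161 characters left out ...]
) 211
   side ztop 0.1252 capmid [0.4615 0.388 ] 293 body (array([0.46143484, 0.38649187]), np.float64(0.0006532326607975907)) 649
yel seed [ 0.421 -0.282  0.05 ]
   top ztop 0.0544 capmid [ 0.4237 -0.2846] 68 body (array([ 0.42430265, -0.28495343]), np.float64(0.005244840058284247)) 19
   side ztop 0.0498 capmid [ 0.4221 -0.2843] 30 body (array([ 0.42164966, -0.28492199]), np.float64(0.0017782338085906937)) 40
turq seed [ 0.52  -0.321  0.102]
   top ztop 0.1081 capmid [ 0.5312 -0.3299] 97 body (array([ 0.53074069, -0.33032015]), np.float64(0.00234068219155024)) 143
   side ztop 0.1035 capmid [ 0.5298 -0.3262] 39 body (array([ 0.5281686 , -0.33003065]), np.float64(0.0020801787551220415)) 256
```

```bash
python3 - <<'E'
from m import *
C=clouds(0)
for n in C:
    f,P,im=C[n]
    hsv=cv2.cvtColor(im,cv2.COLOR_RGB2HSV)
    x,y,z=P[...,0],P[...,1],P[...,2]
    # caddy top plane
    reg=(abs(z-.051)<.006)&(x>.3)&(x<.75)&(abs(y-.05)<.2)&(hsv[...,1]<60)&(hsv[...,2]>120)
    nn,lab,st,ce=cv2.connectedComponentsWithStats(reg.astype(np.uint8))
    i=1+np.argmax(st[1:,4]); p=P[lab==i]
    rect=cv2.minAreaRect((p[:,:2]*1000).astype(np.float32)); print(n,'caddy',rect,p[:,2].mean(),len(p))
    for k,(lo,hi) in dict(red=(0,8),green=(45,85),blue=(105,125)).items(): pass
E
python3 - <<'E'
import cv2
a=cv2.imread('pics/top0.png')[155:245,225:345]; b=cv2.imread('pics/side0.png')[190:270,225:320]
cv2.imwrite('pics/c0.png',cv2.resize(a,None,fx=5,fy=5)); cv2.imwrite('pics/c1.png',cv2.resize(b,None,fx=5,fy=5))
E
```

```text
top caddy ((551.23046875, -4.46112060546875), (189.99505615234375, 217.7266082763672), 1.2212762832641602) 0.049959501123171816 2527
side caddy ((547.9766845703125, -2.1805572509765625), (186.73776245117188, 223.74537658691406), 1.0694729089736938) 0.04725738578517012 1823
```

View pics/c0.png

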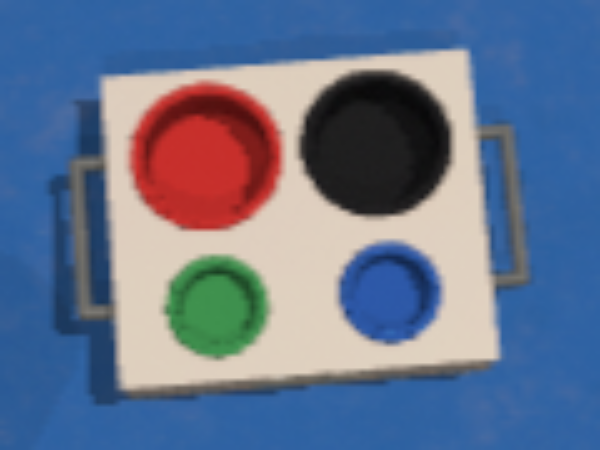

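View pics/c1.png

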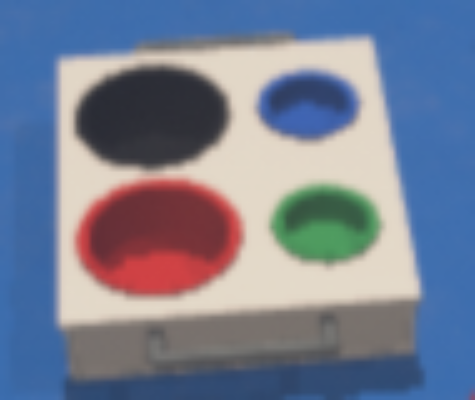

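Run:
```python
from m import *
C=clouds(0)
for n in C:
    f,P,im=C[n]
    x,y,z=P[...,0],P[...,1],P[...,2]
    box=(abs(x-.55)<.085)&(abs(y+.003)<.1)&(f["depth"]>0)
    # points below top plane = inside wells; floors
    for k,(dx,dy) in dict(red=(1,1),black=(1,-1),green=(-1,1),blue=(-1,-1)).items():
        c=(.55+dx*.045,-.003+dy*.05)
        R=.038 if dx>0 else .023; fl=.015 if dx>0 else .035
        m=box&(np.hypot(x-c[0],y-c[1])<R+.01)
        fm=m&(abs(z-fl-(.003 if n=='top' else 0))<.004)
        wm=m&(z>fl+.006)&(z<.046)
        print(n,k,'floor',fm.sum(),P[fm].mean(0).round(4) if fm.sum() else '', 'wall fit',circ(P[wm],R) if wm.sum()>5 else '',wm.sum())
    # rim circle by mask: top-plane pixels near colour; draw predicted rim
    I=im[:,:,::-1].copy(); I=cv2.resize(I,None,fx=5,fy=5,interpolation=cv2.INTER_CUBIC)
    a=np.deg2rad(1.15); Rz=np.array([[np.cos(a),-np.sin(a)],[np.sin(a),np.cos(a)]])
    for dx,dy in ((1,1),(1,-1),(-1,1),(-1,-1)):
        R=.038 if dx>0 else .023
        c=np.array([.5497,-.0033])+Rz@np.array([dx*.045,dy*.05]); 
        if n=='top':print(c)
        for t in np.linspace(0,6.28,60):
            u=proj(f,[c[0]+R*np.cos(t),c[1]+R*np.sin(t),.051]); cv2.circle(I,tuple(int(q) for q in (u*5+2)),1,(0,255,255),-1)
    I=I[155*5:245*5,225*5:345*5] if n=='top' else I[190*5:270*5,225*5:320*5]
    cv2.imwrite(f'pics/rim_{n}.png',I)
```

```text
top red floor 345 [0.5946 0.0468 0.0173] wall fit (array([0.58973186, 0.04606083]), np.float64(0.0075473954811921245)) 92
top black floor 342 [ 0.5967 -0.0549  0.0173] wall fit (array([ 0.59090934, -0.05397918]), np.float64(0.00761249270514156)) 91
top green floor 159 [0.5014 0.0443 0.0374] wall fit (array([0.51296522, 0.04839621]), np.float64(0.008835469612969002)) 25
top blue floor 151 [ 0.5038 -0.0563  0.0373] wall fit (array([ 0.50017026, -0.05090461]), np.float64(0.006030475504361589)) 20
[0.59368744 0.04759308]
[ 0.59569443 -0.05238678]
[0.50370557 0.04578678]
[ 0.50571256 -0.05419308]
side red floor 206 [0.5884 0.0284 0.0145] wall fit (array([0.58792583, 0.04846672]), np.float64(0.003002931253465766)) 200
side black floor 142 [ 0.5911 -0.0742  0.0142] wall fit (array([ 0.59041998, -0.05133623]), np.float64(0.002562620347374681)) 182
side green floor 104 [0.4969 0.0362 0.0346] wall fit (array([0.50380755, 0.04650882]), np.float64(0.005444611051245647)) 41
side blue floor 78 [ 0.4988 -0.0652  0.0342] wall fit (array([ 0.5026568 , -0.05271957]), np.float64(0.004795298748248521)) 39
```

View pics/rim_top.png

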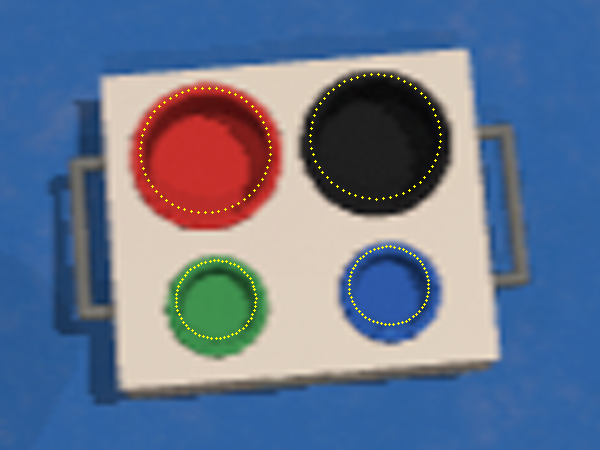

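View pics/rim_side.png

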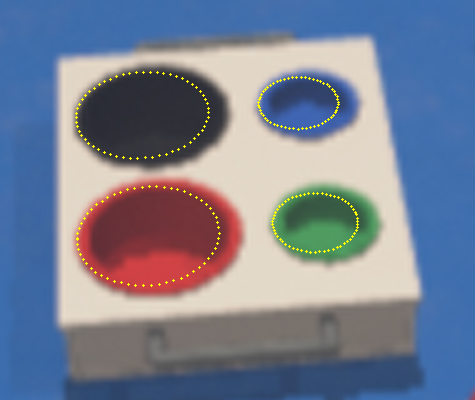

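The caddy lies at about 1°. The predicted rims sit slightly high in x, so I'll refit the wells from the coloured rim outlines.

Run:
```python
from m import *
C=clouds(0)
tot={}
for n in C:
    f,P,im=C[n]; hsv=cv2.cvtColor(im,cv2.COLOR_RGB2HSV)
    K=np.array([[f["fx"],0,f["cx"]],[0,f["fy"],f["cy"]],[0,0,1]])
    for k,(dx,dy) in dict(red=(1,1),black=(1,-1),green=(-1,1),blue=(-1,-1)).items():
        c=np.array([.547+dx*.045,-.003+dy*.05,.051]); u=proj(f,c)
        H,W=im.shape[:2]; v,uu=np.mgrid[:H,:W]
        win=np.hypot(uu-u[0],v-u[1])<(24 if dx>0 else 17)
        m=(((hsv[...,1]>110)|(hsv[...,2]<90))&win).astype(np.uint8)
        cs,_=cv2.findContours(m,cv2.RETR_EXTERNAL,cv2.CHAIN_APPROX_NONE)
        q=max(cs,key=cv2.contourArea).reshape(-1,2).astype(float)
        d=np.array([f["k1"],0,0,0,0]); q2=cv2.undistortPoints(q[:,None],K,d)[:,0]
        rays=np.c_[q2,np.ones(len(q2))]@f["R"]; o=-f["R"].T@f["t"]
        X=o+rays*((.051-o[2])/rays[:,2])[:,None]
        A=np.c_[2*X[:,:2],np.ones(len(X))]; s=np.linalg.lstsq(A,(X[:,:2]**2).sum(1),rcond=None)[0]
        print(n,k,s[:2].round(4),'r',np.sqrt(s[2]+s[0]**2+s[1]**2).round(4)); tot.setdefault(k,[]).append(s[:2])
for k in tot: print(k,np.mean(tot[k],0).round(4))
# obstacle heights map near: everything >0.13 high on table
f,P,_=C["top"]; z=P[...,2]
for lo,hi,b in((.13,.6,''),):
    m=((z>lo)&(z<hi)&(P[...,0]>.3)&(P[...,0]<.95)&(abs(P[...,1])<.7)).astype(np.uint8)
    nn,l,st,ce=cv2.connectedComponentsWithStats(m)
    for i in range(1,nn):
        if st[i,4]>8: p=P[l==i]; print(p.min(0).round(3),p.max(0).round(3),st[i,4])
```

```text
top red [0.5899 0.0476] r 0.0432
top black [ 0.5917 -0.052 ] r 0.0425
top green [0.4995 0.0457] r 0.0268
top blue [ 0.502  -0.0543] r 0.0274
side red [0.5884 0.0483] r 0.0426
side black [ 0.5905 -0.0506] r 0.0409
side green [0.498  0.0479] r 0.0214
side blue [ 0.5008 -0.0531] r 0.0258
red [0.5891 0.0479]
black [ 0.5911 -0.0513]
green [0.4987 0.0468]
blue [ 0.5014 -0.0537]
[ 0.301 -0.7    0.13 ] [0.927 0.7   0.499] 60064
[0.765 0.314 0.13 ] [0.802 0.36  0.183] 188
```

```bash
cat > p.py <<'E'
import sys,numpy as np
from station import readout
def rel(targets):
    o=readout.get_obs(); R=np.array(o["eef_rot"]); p=np.array(o["eef_pos"]); y0=np.arctan2(R[1,1],R[0,1])
    print('t',o["time"],'p',p.round(4),'jaw',round(y0,3),'q',np.round(o["q"],2),'open',round(o["opening"],4),'F',np.round(o["ft_force"],1))
    for x,y,z,j in targets:
        d=R.T@(np.array([x,y,z])-p)*1000; t=-(j-y0); print((x,y,z,j),'->',d.round(1),round(t,3))
if __name__=="__main__": rel([tuple(map(float,a.split(','))) for a in sys.argv[1:]])
E
python3 p.py .5,.2,.25,.6 .54,-.1,.25,-.1 .459,-.4155,.25,-.7 .459,-.4155,.044,-.7
```

```text
t 0.1 p [0.1802 0.4927 0.1871] jaw 1.22 q [ 1.07  0.34  1.52 -0.    1.28 -0.15] open 0.0917 F [-0.2  0.2  0. ]
(0.5, 0.2, 0.25, 0.6) -> [-400.9 -165.1  -62.7] 0.62
(0.54, -0.1, 0.25, -0.1) -> [-541.5 -433.1  -62.4] 1.32
(0.459, -0.4155, 0.25, -0.7) -> [-573.9 -757.2  -62. ] 1.92
(0.459, -0.4155, 0.044, -0.7) -> [-573.9 -756.9  144. ] 1.92
```

{"name": "play_rows", "arguments": {"rows": "-60 -25 -60 0.1 1;-110 -45 -62 0.2 1;-160 -66 -62 0.3 1;-210 -86 -62 0.4 1;-260 -107 -62 0.5 1;-310 -128 -62 0.6 1;-360 -148 -62 0.7 1;-401 -165 -62 0.8 1;-428 -218 -62 0.95 1;-455 -271 -62 1.1 1;-485 -325 -62 1.2 1;-512 -378 -62 1.3 1;-541 -433 -62 1.4 1;-547 -490 -62 1.5 1;-552 -545 -62 1.6 1;-558 -600 -62 1.7 1;-563 -655 -62 1.8 1;-569 -710 -62 1.9 1;-574 -757 -62 1.92 1;-574 -757 -62 1.92 1", "force": 20}}

```text
time: 2.6
eef_pos: [0.4576, -0.418, 0.2482]
eef_rot: [[0.648, 0.762, -0.002], [0.762, -0.648, 0.001], [-0.0, -0.002, -1.0]]
ft_force: [-0.4, 0.5, -0.0]
opening: 0.0917
```

```bash
python3 p.py  .459,-.4155,.13,-.7  .459,-.4155,.044,-.7
```

```text
t 2.6 p [ 0.4576 -0.418   0.2482] jaw -0.705 q [-0.86  0.49  1.13 -0.    1.53 -0.16] open 0.0917 F [-0.4  0.5 -0. ]
(0.459, -0.4155, 0.13, -0.7) -> [  2.9  -0.3 118.2] -0.005
(0.459, -0.4155, 0.044, -0.7) -> [ 2.900e+00 -2.000e-01  2.042e+02] -0.005
```

{"name": "play_rows", "arguments": {"rows": "3 0 40 0 1;3 0 80 0 1;3 0 120 0 1;3 0 150 0 1;3 0 175 0 1;3 0 195 0 1;3 0 204 0 1;3 0 204 0 1;3 0 204 0 1;3 0 204 0 -1;3 0 204 0 -1;3 0 204 0 -1;3 0 204 0 -1;3 0 204 0 -1;3 0 204 0 -1;3 0 204 0 -1;3 0 204 0 -1", "force": 20}}

```text
time: 4.72
eef_pos: [0.4614, -0.413, 0.0458]
eef_rot: [[0.644, 0.765, 0.0], [0.765, -0.644, -0.0], [0.0, 0.001, -1.0]]
ft_force: [-0.4, -1.1, 0.6]
opening: 0.0406
```

```bash
cat > look.py <<'E'
import sys,cv2,numpy as np
from station import grab_frame
tag=sys.argv[1]; out=[]
for n in("top","side"):
    f=grab_frame(n); np.savez(f"{n}{tag}.npz",**f); I=f["image"][:,:,::-1]
    from h import proj
    x,y,z=map(float,sys.argv[2].split(',')); w=float(sys.argv[3]) if len(sys.argv)>3 else 50
    u=proj(f,[x,y,z]).astype(int); w=int(w)
    I=cv2.copyMakeBorder(np.ascontiguousarray(I),w,w,w,w,cv2.BORDER_CONSTANT)[u[1]:u[1]+2*w,u[0]:u[0]+2*w]
    out.append(cv2.resize(I,(400,400),interpolation=cv2.INTER_CUBIC))
cv2.imwrite(f"pics/l{tag}.png",np.hstack(out))
E
python3 look.py 1 .459,-.4155,.06 60; python3 p.py .459,-.4155,.2,-.7
```

```text
t 4.825 p [ 0.4614 -0.4129  0.0458] jaw -0.7 q [-0.85  0.65  1.43  0.    1.07 -0.15] open 0.0404 F [ 0.7 -0.2 -0.3]
(0.459, -0.4155, 0.2, -0.7) -> [-3.500e+00 -1.000e-01 -1.542e+02] 0.0
```

View pics/l1.png

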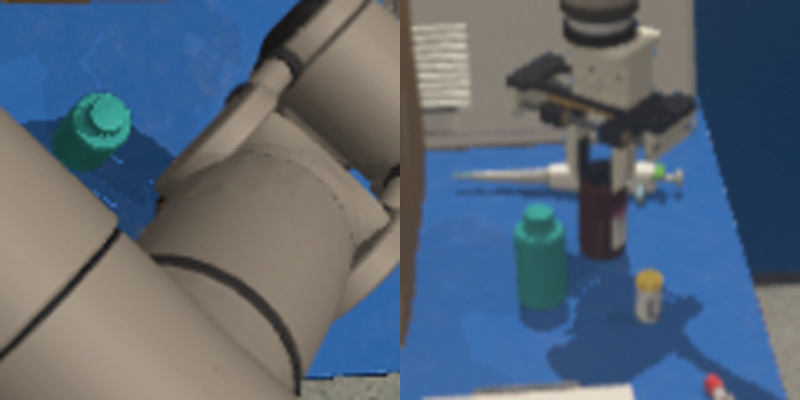

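Run:
```python
import numpy as np,cv2
from h import *
f=np.load('side1.npz'); 
for z in (0,.0458,.0646,.093,.104): print(z,proj(f,[.4614,-.413,z]).round(1))
u=proj(f,[.4614,-.413,.06]).astype(int)
I=f["image"][u[1]-40:u[1]+25,u[0]-35:u[0]+35,::-1]
cv2.imwrite('pics/z1.png',cv2.resize(I,None,fx=8,fy=8,interpolation=cv2.INTER_CUBIC)); print(u)
P=cloud(f)
m=(f["depth"]>0)&(np.hypot(P[...,0]-.4614,P[...,1]+.413)<.06)&(P[...,2]>.005)
for v in range(u[1]-35,u[1]+25,3):
    r=[(int(c),*(P[v,c]*1000).round(0).astype(int)) for c in range(u[0]-12,u[0]+13,3) if m[v,c]]
    print(v,r)
```

```text
0 [289.7 156.7]
0.0458 [289.6 145.9]
0.0646 [289.5 141.3]
0.093 [289.5 134.2]
0.104 [289.5 131.5]
[289 142]
107 [(277, np.int64(502), np.int64(-424), np.int64(193)), (283, np.int64(483), np.int64(-404), np.int64(202)), (286, np.int64(474), np.int64(-392), np.int64(207)), (289, np.int64(464), np.int64(-384), np.int64(210)), (292, np.int64(455), np.int64(-378), np.int64(213)), (295, np.int64(446), np.int64(-368), np.int64(217)), (298, np.int64(437), np.int64(-366), np.int64(218)), (301, np.int64(426), np.int64(-379), np.int64(211))]
110 [(277, np.int64(503), np.int64(-414), np.int64(187)), (280, np.int64(493), np.int64(-411), np.int64(188)), (283, np.int64(483), np.int64(-404), np.int64(191)), (286, np.int64(474), np.int64(-392), np.int64(196)), (289, np.int64(465), np.int64(-383), np.int64(200)), (292, np.int64(455), np.int64(-374), np.int64(204)), (295, np.int64(446), np.int64(-374), np.int64(204)), (298, np.int64(436), np.int64(-373), np.int64(204)), (301, np.int64(426), np.int64(-376), np.int64(202))]
113 [(277, np.int64(503), np.int64(-416), np.int64(175)), (280, np.int64(493), np
[... 3832 characters left out ...]
92, np.int64(455), np.int64(-386), np.int64(49)), (295, np.int64(443), np.int64(-396), np.int64(42))]
152 [(286, np.int64(476), np.int64(-392), np.int64(34)), (289, np.int64(466), np.int64(-388), np.int64(36)), (292, np.int64(454), np.int64(-397), np.int64(30)), (295, np.int64(444), np.int64(-392), np.int64(32))]
155 [(286, np.int64(476), np.int64(-396), np.int64(19)), (289, np.int64(465), np.int64(-392), np.int64(21)), (292, np.int64(455), np.int64(-392), np.int64(20)), (295, np.int64(444), np.int64(-395), np.int64(18))]
158 [(286, np.int64(476), np.int64(-397), np.int64(6)), (289, np.int64(466), np.int64(-388), np.int64(11)), (292, np.int64(455), np.int64(-390), np.int64(9))]
161 []
164 []
```

View pics/z1.png

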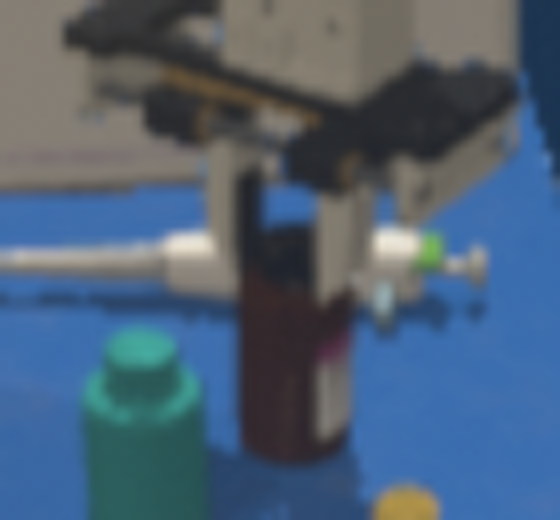

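The fingers seem to grip the shoulder: opening 40 mm, with the tips higher in the picture than the reported TCP. I'll open and check the actual tip height against the readout.

{"name": "play_rows", "arguments": {"rows": "0 0 0 0 1;0 0 0 0 1;0 0 0 0 1;0 0 0 0 1;0 0 0 0 1;0 0 0 0 1"}}

```text
time: 5.58
eef_pos: [0.4612, -0.4128, 0.0457]
eef_rot: [[0.644, 0.765, 0.0], [0.765, -0.644, 0.0], [0.0, -0.0, -1.0]]
ft_force: [-0.1, -0.4, -0.1]
opening: 0.091
```

```bash
python3 p.py .459,-.4155,.2,-.7; python3 look.py 2 .459,-.4155,.08 40
python3 - <<'E'
import numpy as np
from h import *
f=np.load('side2.npz');P=cloud(f)
m=(f["depth"]>0)&(np.hypot(P[...,0]-.4614,P[...,1]+.413)<.075)&(P[...,2]>.005)
for v in range(105,166,4):
    print(v,[(c,*(P[v,c]*1000).round(0).astype(int).tolist()) for c in range(268,318,3) if m[v,c]])
E
```

```text
t 5.575 p [ 0.4612 -0.4128  0.0457] jaw -0.7 q [-0.85  0.65  1.43  0.    1.07 -0.15] open 0.091 F [-0.1 -0.4 -0.1]
(0.459, -0.4155, 0.2, -0.7) -> [  -3.5    0.  -154.3] -0.0
105 [(268, 531, -438, 195), (271, 521, -438, 194), (274, 511, -455, 185), (283, 483, -398, 212), (286, 474, -392, 214), (289, 464, -387, 216), (292, 455, -381, 219), (295, 446, -367, 225), (298, 437, -367, 224), (301, 426, -378, 219), (304, 415, -387, 213)]
109 [(271, 522, -434, 182), (274, 512, -428, 184), (277, 502, -419, 188), (280, 493, -411, 191), (283, 483, -402, 196), (286, 474, -392, 200), (289, 465, -383, 204), (292, 454, -386, 202), (295, 446, -376, 207), (298, 437, -367, 210), (301, 426, -375, 206), (304, 415, -389, 198), (307, 403, -398, 194)]
113 [(268, 533, -426, 171), (271, 523, -418, 175), (274, 513, -424, 171), (277, 502, -438, 164), (280, 491, -449, 158), (283, 483, -404, 180), (286, 474, -395, 184), (289, 465, -381, 191), (292, 455, -378, 191), (295, 446, -373, 194), (298, 437, -361, 199), (301, 427, -368, 195), (304, 417, -370, 194)]
117 [(271, 523, -428, 155), (274, 513, -422, 157), (277, 502
[... 545 characters left out ...]
4, -404, 103), (292, 454, -398, 106), (301, 426, -368, 121), (304, 416, -369, 121)]
137 [(286, 474, -408, 86), (289, 464, -403, 88), (292, 453, -403, 87), (295, 442, -408, 84), (301, 425, -372, 104), (304, 415, -371, 103)]
141 [(286, 475, -394, 78), (289, 465, -391, 79), (292, 455, -382, 84), (295, 444, -396, 75)]
145 [(286, 475, -397, 60), (289, 465, -391, 63), (292, 455, -388, 64), (295, 443, -396, 58)]
149 [(286, 476, -391, 47), (289, 465, -392, 46), (292, 455, -389, 47), (295, 444, -394, 43)]
153 [(286, 476, -395, 28), (289, 465, -390, 31), (292, 454, -393, 28), (295, 444, -396, 26)]
157 [(286, 476, -399, 9), (289, 466, -391, 13), (292, 455, -390, 13), (295, 444, -392, 11)]
161 []
165 []
```

View pics/l2.png

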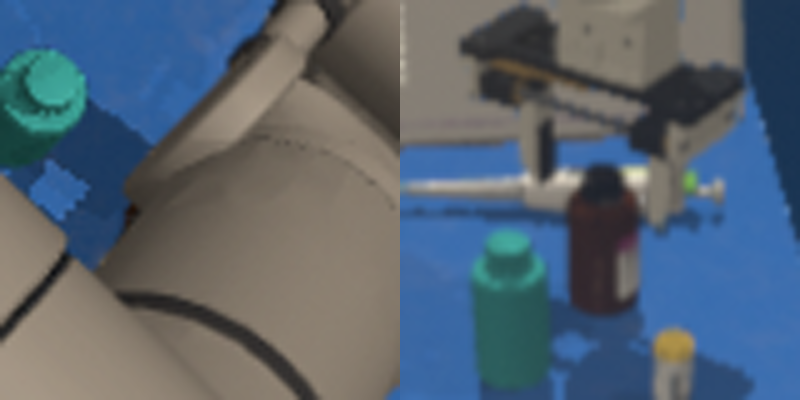

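Run:
```python
import numpy as np
from h import *
f=np.load('side2.npz');P=cloud(f)
for c in range(299,308):
    print(c,[(v,*(P[v,c]*1000).round(0).astype(int).tolist()) for v in range(131,146,1) if f["depth"][v,c]>0 and P[v,c,2]>.03])
print(proj(f,[.419,-.378,.046]),proj(f,[.419,-.378,.09]))
f=np.load('top2.npz');u=proj(f,[.461,-.413,.15]);print(u)
I=f["image"][130:290,350:510,::-1]; cv2.imwrite('pics/t2.png',cv2.resize(I,None,fx=3.5,fy=3.5))
I=np.load('side2.npz')["image"][20:180,200:400,::-1]; cv2.imwrite('pics/s2.png',cv2.resize(I,None,fx=4,fy=3.7))
```

```text
299 [(131, 416, -527, 40), (132, 416, -531, 33)]
300 [(131, 428, -376, 124), (132, 429, -373, 122), (133, 428, -377, 116), (134, 429, -373, 115), (135, 428, -375, 110), (136, 428, -376, 106), (137, 429, -373, 104), (138, 429, -371, 101), (139, 428, -376, 93), (140, 429, -372, 92), (141, 428, -374, 87), (142, 428, -373, 84)]
301 [(131, 426, -369, 128), (132, 426, -368, 125), (133, 426, -368, 121), (134, 425, -375, 114), (135, 425, -375, 110), (136, 425, -370, 108), (137, 425, -372, 104), (138, 425, -371, 100), (139, 425, -371, 97), (140, 425, -375, 90)]
302 [(131, 422, -372, 127), (132, 422, -368, 125), (133, 423, -363, 124), (134, 422, -369, 117), (135, 422, -373, 111), (136, 422, -371, 108), (137, 422, -368, 106), (138, 422, -372, 100), (139, 422, -364, 100)]
303 [(131, 419, -369, 128), (132, 419, -364, 127), (133, 419, -370, 120), (134, 419, -367, 118), (135, 420, -362, 117), (136, 419, -366, 111), (137, 419, -366, 107), (138, 419, -368, 102), (139, 419, -364, 100)]
304 [(131, 416, -369, 128), (132, 416, -366, 126), (133, 416, -369, 121), (134, 416, -366, 118), (135, 415, -372, 111), (136, 416, -365, 111), (137, 415, -371, 103), (138, 415, -370, 100)]
305 [(131, 412, -373, 125), (132, 411, -376, 120), (133, 412, -370, 120), (134, 412, -373, 114), (135, 412, -372, 110), (136, 412, -371, 107), (137, 411, -379, 99)]
306 [(131, 408, -378, 122), (132, 408, -378, 119), (133, 408, -374, 117), (134, 407, -380, 110), (135, 407, -379, 106), (136, 407, -381, 101)]
307 [(131, 384, -541, 30), (132, 385, -529, 33), (133, 386, -525, 31)]
[302.40650344 150.44018314] [302.56699995 139.50741551]
[439.02689237 211.93965606]
```

View pics/s2.png

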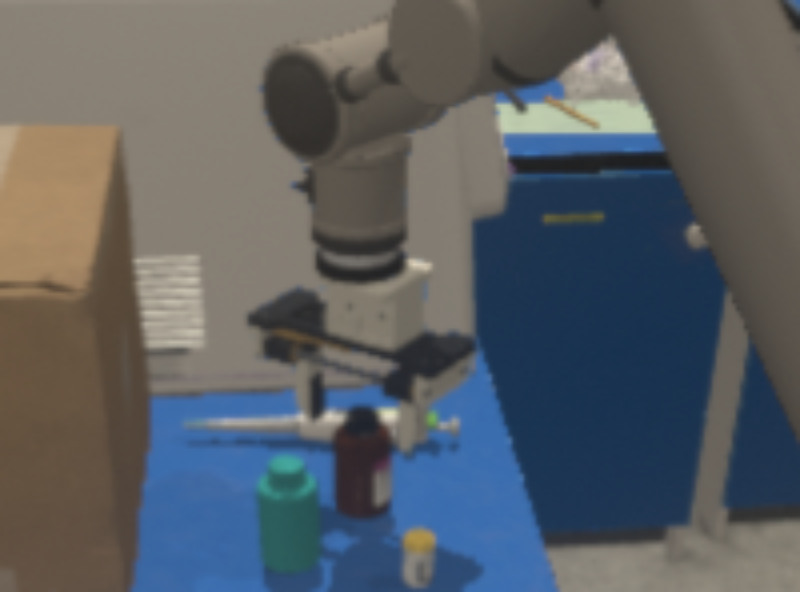

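Run:
```python
import numpy as np
from h import *
f=np.load('side0.npz');P=cloud(f)
for z in (.188,.23): print(z,proj(f,[.18,.493,z]))
I=f["image"][220:400,440:560,::-1]; cv2.imwrite('pics/s0g.png',cv2.resize(I,None,fx=4,fy=3.3))
Y=np.array([.344,.939]);p=np.array([.18,.4926])
d=P[...,:2]-p; j=d@Y
m=(f["depth"]>0)&(np.hypot(d[...,0],d[...,1])<.08)&(P[...,2]>.1)
for s in(-1,1):
    q=P[m&(j*s>.03)]; print(s,len(q),np.sort(q[:,2])[:8].round(3) if len(q) else '')
```

```text
0.188 [500.98277997 347.94680212]
0.23 [509.36231298 333.56361623]
-1 994 [0.226 0.226 0.226 0.227 0.227 0.227 0.228 0.229]
1 2255 [0.228 0.23  0.231 0.232 0.233 0.233 0.235 0.235]
```

View pics/s0g.png

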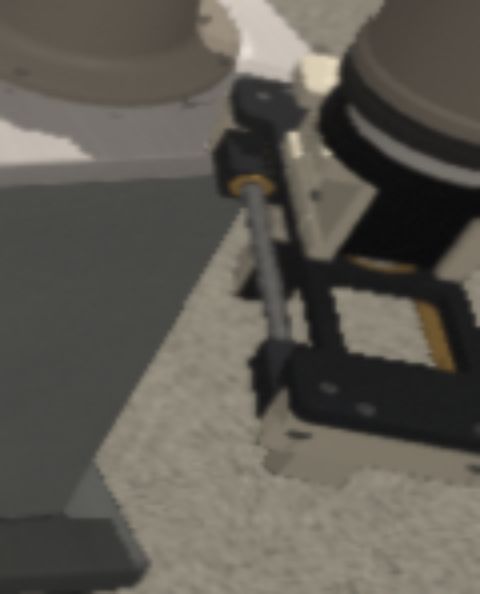

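{"name": "play_rows", "arguments": {"rows": "-3 0 10 0 1;-3 0 20 0 1;-3 0 20 0 1;-3 0 20 0 1"}}

```text
time: 6.18
eef_pos: [0.4593, -0.4151, 0.0255]
eef_rot: [[0.644, 0.765, -0.0], [0.765, -0.644, 0.0], [0.0, -0.0, -1.0]]
ft_force: [-0.5, -0.0, 0.1]
opening: 0.0922
```

```bash
python3 look.py 3 .459,-.4155,.08 40
python3 - <<'E'
import numpy as np
from h import *
f=np.load('side3.npz');P=cloud(f)
for c in range(299,308):
    print(c,[(v,*(P[v,c]*1000).round(0).astype(int).tolist()) for v in range(137,152,1) if f["depth"][v,c]>0 and P[v,c,2]>.03])
E
```

```text
299 []
300 [(137, 428, -382, 98), (138, 428, -376, 98), (139, 428, -377, 93), (140, 428, -380, 87), (141, 427, -382, 82), (142, 428, -373, 84), (143, 428, -377, 77), (144, 428, -372, 76), (145, 428, -375, 71), (146, 428, -375, 66)]
301 [(137, 425, -376, 102), (138, 425, -377, 97), (139, 424, -378, 92), (140, 425, -376, 90), (141, 425, -373, 87), (142, 425, -375, 82), (143, 425, -370, 81), (144, 425, -370, 77), (145, 425, -370, 74), (146, 425, -373, 67)]
302 [(137, 422, -370, 105), (138, 422, -369, 101), (139, 422, -372, 95), (140, 422, -372, 92), (141, 422, -372, 88), (142, 421, -373, 83), (143, 422, -370, 81), (144, 422, -371, 76), (145, 421, -373, 72)]
303 [(137, 419, -369, 105), (138, 418, -371, 100), (139, 418, -370, 97), (140, 418, -373, 91), (141, 418, -371, 88), (142, 419, -368, 86), (143, 419, -364, 84), (144, 418, -367, 78), (145, 419, -366, 76)]
304 [(137, 416, -365, 107), (138, 415, -367, 102), (139, 416, -365, 99), (140, 415, -372, 92), (141, 415, -368, 90), (142, 415, -368, 86), (143, 415, -368, 82), (144, 415, -369, 77)]
305 [(137, 411, -372, 103), (138, 411, -371, 99), (139, 412, -370, 96), (140, 411, -371, 92), (141, 411, -374, 86), (142, 411, -373, 83), (143, 410, -377, 76)]
306 [(137, 407, -378, 99), (138, 408, -375, 97), (139, 407, -379, 91), (140, 407, -380, 86), (141, 407, -381, 82)]
307 [(137, 403, -381, 97), (138, 403, -383, 92), (139, 403, -383, 88)]
```

The real fingertips are a steady 40 mm above the reported TCP: the start pose and two heights here all agree. So true z = reported + 0.040. I'll lower 21 mm more and grip the straight side.

{"name": "play_rows", "arguments": {"rows": "0 0 8 0 1;0 0 16 0 1;0 0 21 0 1;0 0 21 0 1;0 0 21 0 -1;0 0 21 0 -1;0 0 21 0 -1;0 0 21 0 -1;0 0 21 0 -1;0 0 21 0 -1;0 0 21 0 -1;0 0 21 0 -1", "force": 20}}

```text
time: 7.78
eef_pos: [0.4595, -0.4152, 0.0048]
eef_rot: [[0.644, 0.765, 0.0], [0.765, -0.644, -0.0], [0.0, 0.0, -1.0]]
ft_force: [1.1, 0.1, 0.4]
opening: 0.0508
```

```bash
python3 look.py 4 .459,-.4155,.08 40;  python3 p.py .459,-.4155,.01,-.7
```

```text
t 7.875 p [ 0.4595 -0.4152  0.0048] jaw -0.7 q [-0.86  0.7   1.46  0.    0.98 -0.16] open 0.0507 F [ 1.9 -1.4  1.1]
(0.459, -0.4155, 0.01, -0.7) -> [-0.5 -0.2 -5.2] -0.0
```

View pics/l4.png

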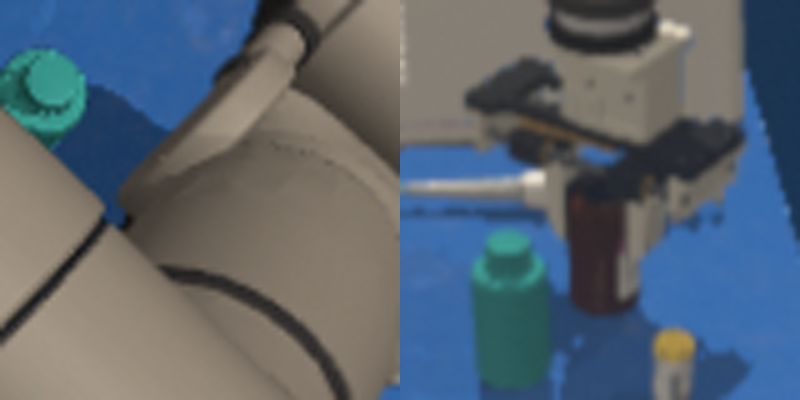

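{"name": "play_rows", "arguments": {"rows": "0 0 -10 0 -1;0 0 -30 0 -1;0 0 -60 0 -1;0 0 -95 0 -1;0 0 -130 0 -1;0 0 -150 0 -1;0 0 -150 0 -1"}}

```text
time: 8.75
eef_pos: [0.4597, -0.4156, 0.1565]
eef_rot: [[0.644, 0.765, 0.002], [0.765, -0.644, -0.002], [-0.0, 0.003, -1.0]]
ft_force: [1.2, -0.4, -1.6]
opening: 0.0508
```

```bash
python3 p.py .591,-.0515,.155,0
```

```text
t 8.75 p [ 0.4597 -0.4156  0.1565] jaw -0.7 q [-0.86  0.54  1.3   0.    1.3  -0.16] open 0.0508 F [ 1.2 -0.4 -1.6]
(0.591, -0.0515, 0.155, 0.0) -> [ 363.  -134.1    0.9] -0.7
```

{"name": "play_rows", "arguments": {"rows": "25 -9 0 -0.05 -1;55 -20 0 -0.1 -1;90 -33 0 -0.17 -1;125 -46 0 -0.25 -1;160 -59 0 -0.33 -1;195 -72 0 -0.41 -1;230 -85 0 -0.48 -1;265 -98 0 -0.55 -1;300 -111 0 -0.62 -1;330 -122 0 -0.68 -1;350 -129 0 -0.7 -1;363 -134 0 -0.7 -1;363 -134 0 -0.7 -1;363 -134 0 -0.7 -1;363 -134 0 -0.7 -1"}}

```text
time: 10.62
eef_pos: [0.5905, -0.0521, 0.1547]
eef_rot: [[0.001, 1.0, -0.0], [1.0, -0.001, -0.0], [-0.0, -0.0, -1.0]]
ft_force: [-0.6, 0.7, -2.0]
opening: 0.0503
```

```bash
python3 p.py .591,-.0515,.06,0 .591,-.0515,.0205,0; python3 look.py 5 .591,-.0515,.12 70
```

```text
t 10.625 p [ 0.5905 -0.0521  0.1547] jaw -0.001 q [-0.22  0.49  1.38 -0.    1.27 -0.22] open 0.0503 F [-0.6  0.7 -2. ]
(0.591, -0.0515, 0.06, 0.0) -> [ 0.6  0.5 94.7] -0.001
(0.591, -0.0515, 0.0205, 0.0) -> [  0.6   0.5 134.2] -0.001
```

View pics/l5.png

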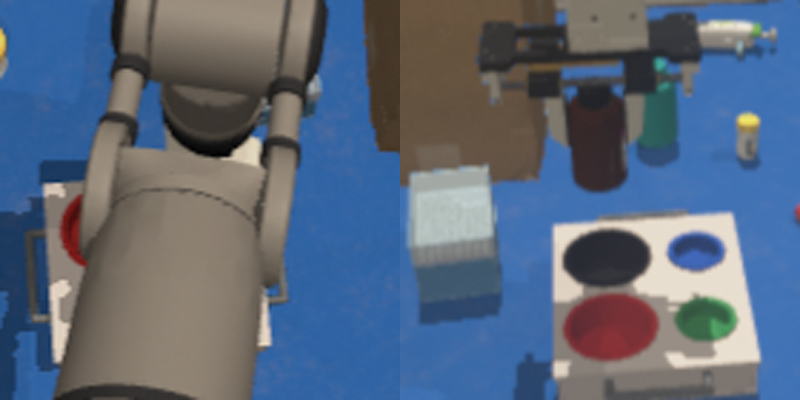

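{"name": "play_rows", "arguments": {"rows": "0 0 25 0 -1;0 0 55 0 -1;0 0 85 0 -1;0 0 105 0 -1;0 0 118 0 -1;0 0 125 0 -1;0 0 129 0 -1;0 0 131 0 -1;0 0 131 0 -1"}}

```text
time: 11.85
eef_pos: [0.5909, -0.0511, 0.0241]
eef_rot: [[-0.0, 1.0, 0.001], [1.0, 0.0, -0.0], [-0.0, 0.001, -1.0]]
ft_force: [-0.3, 0.1, -2.4]
opening: 0.0507
```

```bash
python3 p.py .591,-.0515,.0198,0; python3 look.py 6 .58,-.03,.06 50
```

```text
t 11.85 p [ 0.5909 -0.0511  0.0241] jaw 0.0 q [-0.22  0.63  1.53  0.    0.98 -0.22] open 0.0507 F [-0.3  0.1 -2.4]
(0.591, -0.0515, 0.0198, 0.0) -> [-0.4  0.1  4.3] 0.0
```

View pics/l6.png

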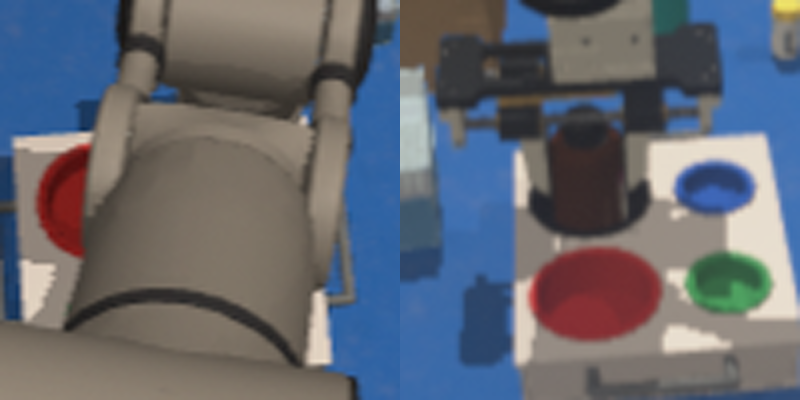

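{"name": "play_rows", "arguments": {"rows": "0 0 2 0 -1;0 0 3 0 -1;0 0 4 0 -1;0 0 4 0 -1"}}

```text
time: 12.45
eef_pos: [0.5907, -0.0511, 0.0198]
eef_rot: [[0.0, 1.0, 0.0], [1.0, -0.0, 0.0], [0.0, 0.0, -1.0]]
ft_force: [-0.8, 0.4, -0.3]
opening: 0.0509
```

{"name": "play_rows", "arguments": {"rows": "0 0 0.5 0 -1;0 0 0.5 0 0.2;0 0 0.5 0 0.4;0 0 0.5 0 0.6;0 0 0.5 0 0.8;0 0 0.5 0 0.8;0 0 0.5 0 0.8;0 0 0.5 0 0.8;0 0 -20 0 0.8;0 0 -50 0 0.8;0 0 -90 0 0.8;0 0 -140 0 0.8;0 0 -190 0 0.8;0 0 -190 0 0.8"}}

```text
time: 14.2
eef_pos: [0.5929, -0.0515, 0.2145]
eef_rot: [[-0.0, 1.0, 0.009], [1.0, 0.0, -0.002], [-0.002, 0.009, -1.0]]
ft_force: [-0.4, 1.2, -0.4]
opening: 0.0824
```

```bash
python3 p.py .4312,.2345,.21,0 .4312,.2345,.008,0; python3 look.py 7 .58,-.03,.06 50
```

```text
t 14.2 p [ 0.5929 -0.0515  0.2145] jaw 0.0 q [-0.22  0.45  1.28  0.    1.4  -0.22] open 0.0824 F [-0.4  1.2 -0.4]
(0.4312, 0.2345, 0.21, 0.0) -> [ 286.1 -161.7    2.5] 0.0
(0.4312, 0.2345, 0.008, 0.0) -> [ 286.4 -163.6  204.5] 0.0
```

View pics/l7.png

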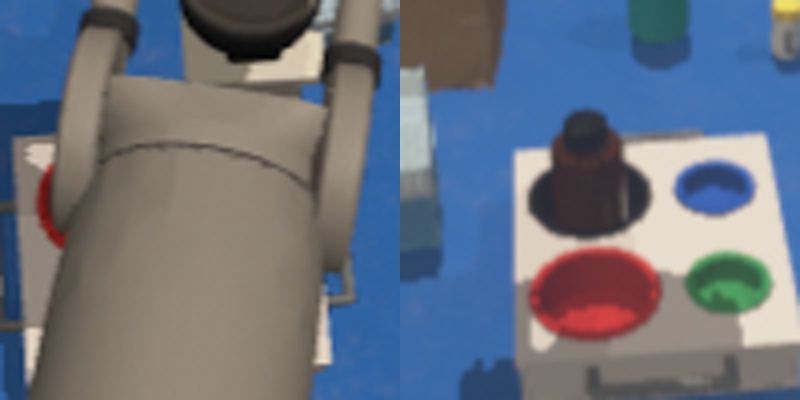

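The amber bottle stands upright in the black cup. Next is the red bottle.

{"name": "play_rows", "arguments": {"rows": "30 -17 0 0 1;65 -37 0 0 1;110 -62 0 0 1;155 -88 0 0 1;200 -113 0 0 1;240 -136 0 0 1;270 -153 0 0 1;286 -162 0 0 1;286 -162 0 0 1;286 -162 0 0 1"}}

```text
time: 15.55
eef_pos: [0.4292, 0.234, 0.2093]
eef_rot: [[0.001, 1.0, -0.0], [1.0, -0.001, -0.001], [-0.001, -0.0, -1.0]]
ft_force: [0.1, 0.0, -0.4]
opening: 0.092
```

```bash
python3 p.py .4312,.2345,.008,0;python3 look.py 8 .4312,.2345,.06 60
```

```text
t 15.55 p [0.4292 0.234  0.2093] jaw -0.001 q [ 0.34  0.26  1.58 -0.    1.3   0.34] open 0.092 F [ 0.1  0.  -0.4]
(0.4312, 0.2345, 0.008, 0.0) -> [  0.6   2.1 201.3] -0.001
```

View pics/l8.png

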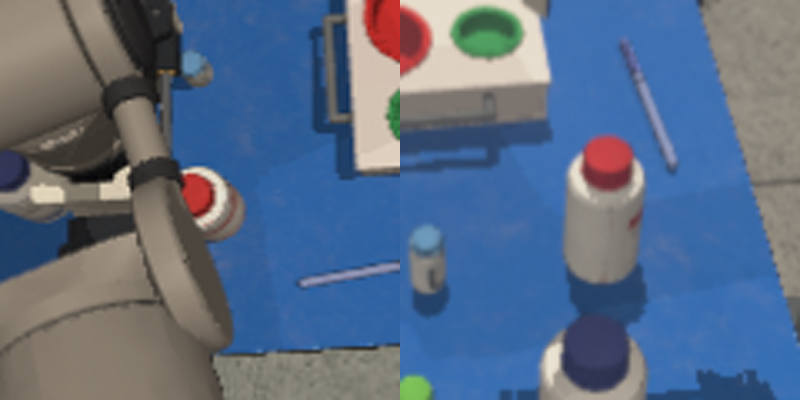

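{"name": "play_rows", "arguments": {"rows": "0 2 30 0 1;0 2 65 0 1;0 2 95 0 1;0 2 105 0 1;0 2 105 0 1"}}

```text
time: 16.27
eef_pos: [0.431, 0.2345, 0.1047]
eef_rot: [[0.001, 1.0, -0.0], [1.0, -0.001, -0.0], [-0.0, -0.0, -1.0]]
ft_force: [0.5, 0.8, -0.3]
opening: 0.0916
```

```bash
python3 p.py .4312,.2345,.008,0;python3 look.py 9 .4312,.2345,.08 60
```

```text
t 16.275 p [0.431  0.2345 0.1047] jaw -0.001 q [ 0.34  0.37  1.74 -0.    1.04  0.34] open 0.0916 F [ 0.5  0.8 -0.3]
(0.4312, 0.2345, 0.008, 0.0) -> [ 0.   0.2 96.7] -0.001
```

View pics/l9.png

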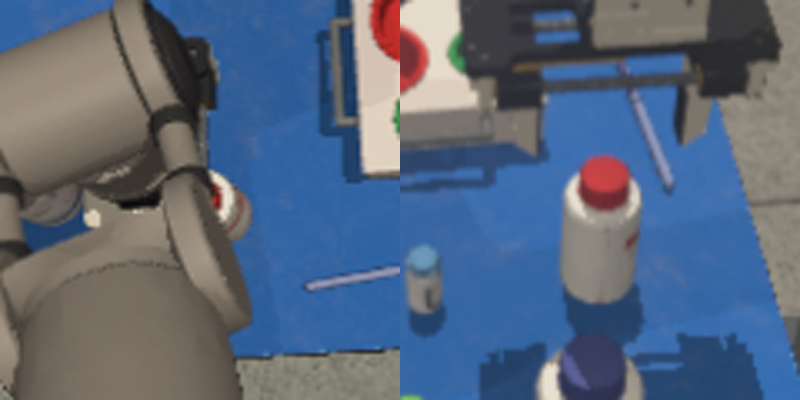

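{"name": "play_rows", "arguments": {"rows": "0 0 25 0 1;0 0 50 0 1;0 0 75 0 1;0 0 90 0 1;0 0 97 0 1;0 0 97 0 1;0 0 97 0 -1;0 0 97 0 -1;0 0 97 0 -1;0 0 97 0 -1;0 0 97 0 -1;0 0 97 0 -1;0 0 97 0 -1;0 0 97 0 -1", "force": 20}}

```text
time: 18.12
eef_pos: [0.4308, 0.2349, 0.0078]
eef_rot: [[-0.0, 1.0, 0.0], [1.0, 0.0, 0.0], [0.0, 0.0, -1.0]]
ft_force: [0.7, -1.1, 2.2]
opening: 0.053
```

```bash
python3 p.py .4312,.2345,.15,0;python3 look.py 10 .4312,.2345,.08 60
```

```text
t 18.125 p [0.4308 0.2349 0.0078] jaw 0.0 q [0.34 0.51 1.84 0.   0.79 0.34] open 0.053 F [ 0.7 -1.1  2.2]
(0.4312, 0.2345, 0.15, 0.0) -> [  -0.4    0.4 -142.2] 0.0
```

View pics/l10.png

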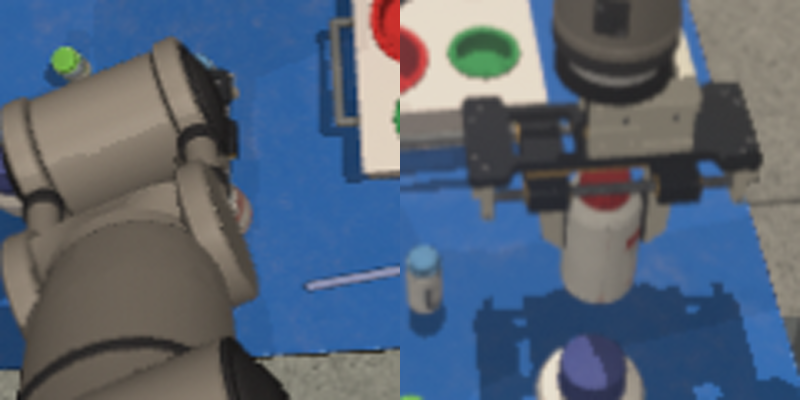

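{"name": "play_rows", "arguments": {"rows": "0 0 -8 0 -1;0 0 -25 0 -1;0 0 -55 0 -1;0 0 -90 0 -1;0 0 -125 0 -1;0 0 -150 0 -1;0 0 -150 0 -1"}}

```text
time: 19.1
eef_pos: [0.4315, 0.2352, 0.1594]
eef_rot: [[-0.0, 1.0, 0.004], [1.0, 0.0, 0.001], [0.001, 0.004, -1.0]]
ft_force: [0.2, 0.4, -2.1]
opening: 0.0531
```

```bash
python3 p.py .589,.048,.158,0
```

```text
t 19.1 p [0.4315 0.2352 0.1594] jaw 0.0 q [0.34 0.3  1.66 0.   1.17 0.34] open 0.0531 F [ 0.2  0.4 -2.1]
(0.589, 0.048, 0.158, 0.0) -> [-187.3  157.5    1.7] 0.0
```

{"name": "play_rows", "arguments": {"rows": "-15 13 0 0 -1;-40 34 0 0 -1;-70 59 0 0 -1;-100 84 0 0 -1;-130 109 0 0 -1;-155 130 0 0 -1;-175 147 0 0 -1;-187 157 0 0 -1;-187 157 0 0 -1;-187 157 0 0 -1;-187 157 0 0 -1"}}

```text
time: 20.48
eef_pos: [0.5872, 0.0488, 0.1578]
eef_rot: [[-0.001, 1.0, -0.0], [1.0, 0.001, 0.0], [0.0, -0.0, -1.0]]
ft_force: [0.3, -0.5, -2.0]
opening: 0.0528
```

```bash
python3 p.py .589,.048,.0228,0; python3 look.py 11 .58,.02,.1 60
```

```text
t 20.475 p [0.5872 0.0488 0.1578] jaw 0.001 q [-0.05  0.48  1.39  0.    1.27 -0.05] open 0.0528 F [ 0.3 -0.5 -2. ]
(0.589, 0.048, 0.0228, 0.0) -> [ -0.8   1.9 135. ] 0.001
```

View pics/l11.png

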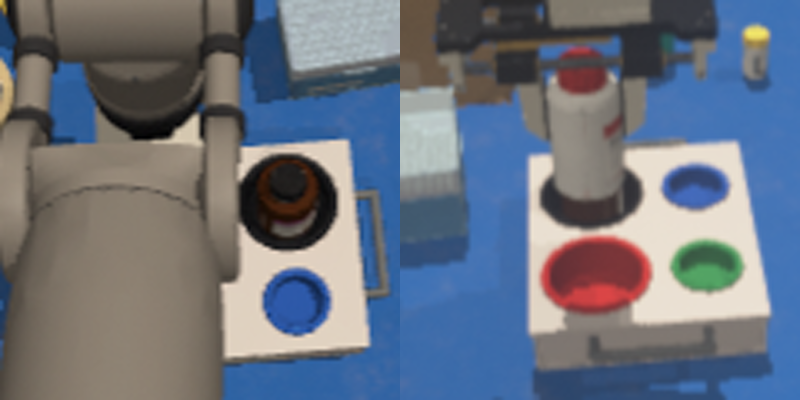

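{"name": "play_rows", "arguments": {"rows": "-1 2 20 0 -1;-1 2 50 0 -1;-1 2 80 0 -1;-1 2 103 0 -1;-1 2 118 0 -1;-1 2 126 0 -1;-1 2 130 0 -1;-1 2 132 0 -1;-1 2 133 0 -1;-1 2 133 0 -1"}}

```text
time: 21.82
eef_pos: [0.5899, 0.0469, 0.0251]
eef_rot: [[-0.0, 1.0, 0.001], [1.0, 0.0, 0.0], [0.0, 0.001, -1.0]]
ft_force: [-0.0, -0.2, -1.7]
opening: 0.053
```

```bash
python3 p.py .589,.048,.0228,0; python3 look.py 12 .58,.02,.06 60
```

```text
t 21.825 p [0.5899 0.0469 0.0251] jaw 0.0 q [-0.05  0.63  1.53  0.    0.98 -0.05] open 0.053 F [-0.  -0.2 -1.7]
(0.589, 0.048, 0.0228, 0.0) -> [ 1.1 -0.9  2.3] 0.0
```

View pics/l12.png

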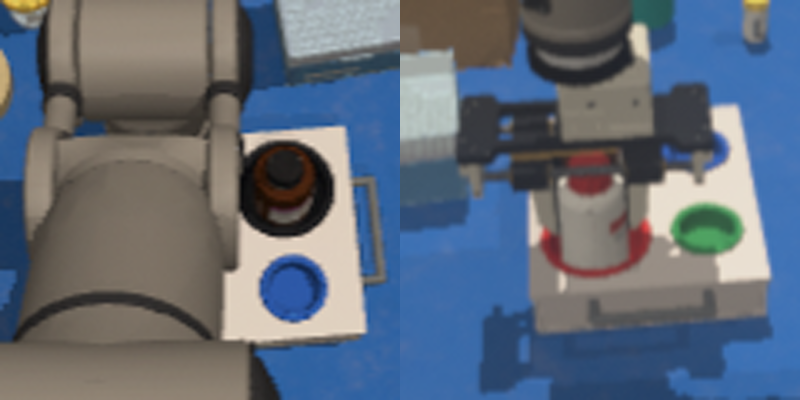

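{"name": "play_rows", "arguments": {"rows": "0 0 1 0 -1;0 0 2 0 -1;0 0 2.5 0 -1;0 0 2.5 0 -1"}}

```text
time: 22.42
eef_pos: [0.5898, 0.0469, 0.0228]
eef_rot: [[-0.0, 1.0, 0.001], [1.0, 0.0, 0.0], [0.0, 0.001, -1.0]]
ft_force: [-1.6, -0.9, 5.5]
opening: 0.0528
```

{"name": "play_rows", "arguments": {"rows": "0 0 2.5 0 0.2;0 0 2.5 0 0.4;0 0 2.5 0 0.6;0 0 2.5 0 0.8;0 0 2.5 0 0.8;0 0 2.5 0 0.8;0 0 2.5 0 0.8;0 0 -15 0 0.8;0 0 -50 0 0.8;0 0 -90 0 0.8;0 0 -140 0 0.8;0 0 -190 0 0.8;0 0 -190 0 0.8;0 0 -190 0 0.8"}}

```text
time: 24.18
eef_pos: [0.5893, 0.0469, 0.2126]
eef_rot: [[0.0, 1.0, 0.0], [1.0, -0.0, 0.0], [0.0, 0.0, -1.0]]
ft_force: [-0.4, -0.5, -0.4]
opening: 0.0825
```

```bash
python3 p.py .5703,.3635,.15,1.57; python3 look.py 13 .58,.02,.06 60
```

```text
t 24.175 p [0.5893 0.0469 0.2126] jaw -0.0 q [-0.05  0.45  1.29  0.    1.4  -0.05] open 0.0825 F [-0.4 -0.5 -0.4]
(0.5703, 0.3635, 0.15, 1.57) -> [316.6 -19.   62.6] -1.57
```

View pics/l13.png

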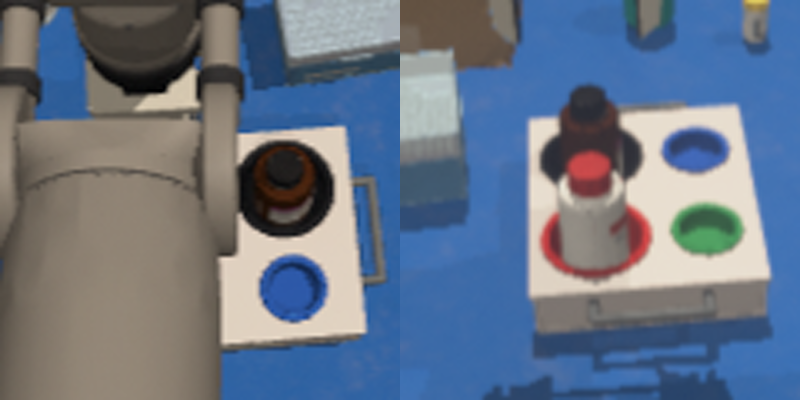

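{"name": "play_rows", "arguments": {"rows": "20 -1 0 -0.15 1;55 -3 0 -0.3 1;95 -6 0 -0.45 1;135 -8 0 -0.6 1;175 -10 0 -0.75 1;215 -13 0 -0.9 1;255 -15 0 -1.05 1;290 -17 10 -1.2 1;317 -19 20 -1.35 1;317 -19 40 -1.5 1;317 -19 55 -1.57 1;317 -19 62 -1.57 1;317 -19 62 -1.57 1;317 -19 62 -1.57 1"}}

```text
time: 26.02
eef_pos: [0.571, 0.3639, 0.1508]
eef_rot: [[-1.0, 0.002, 0.001], [0.002, 1.0, 0.0], [-0.001, 0.0, -1.0]]
ft_force: [0.1, -0.4, -0.9]
opening: 0.0917
```

```bash
python3 p.py .5703,.3635,-.021,1.57; python3 look.py 14 .57,.3635,.06 60
```

```text
t 26.025 p [0.571  0.3639 0.1508] jaw 1.569 q [ 0.45  0.65  1.1   0.    1.38 -1.11] open 0.0917 F [ 0.1 -0.4 -0.9]
(0.5703, 0.3635, -0.021, 1.57) -> [  0.9  -0.5 171.8] -0.001
```

View pics/l14.png

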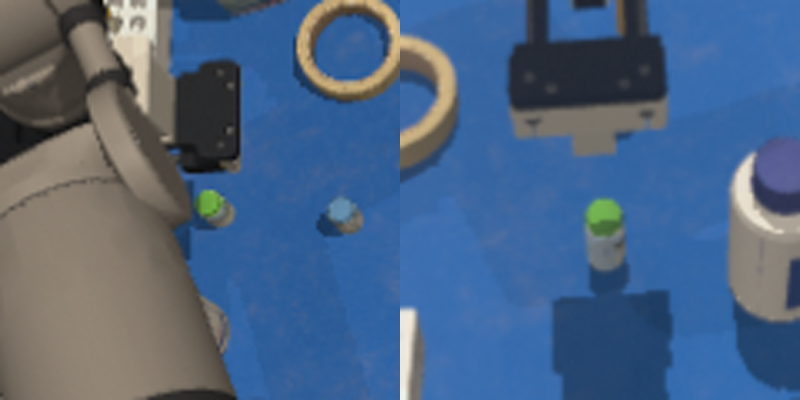

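{"name": "play_rows", "arguments": {"rows": "1 0 30 0 0.6;1 0 65 0 0.6;1 0 100 0 0.6;1 0 130 0 0.6;1 0 152 0 0.6;1 0 165 0 0.6;1 0 171 0 0.6;1 0 171 0 0.6;1 0 171 0 0.6"}}

```text
time: 27.25
eef_pos: [0.5703, 0.3642, -0.0197]
eef_rot: [[-1.0, 0.001, 0.002], [0.001, 1.0, 0.001], [-0.002, 0.001, -1.0]]
ft_force: [-0.4, 0.2, -0.6]
opening: 0.0734
```

```bash
python3 p.py .5703,.3635,-.021,1.57; python3 look.py 15 .57,.3635,.06 50
```

```text
t 27.25 p [ 0.5703  0.3642 -0.0197] jaw 1.57 q [ 0.46  0.81  1.29  0.    1.04 -1.11] open 0.0734 F [-0.4  0.2 -0.6]
(0.5703, 0.3635, -0.021, 1.57) -> [ 0.  -0.7  1.3] -0.0
```

View pics/l15.png

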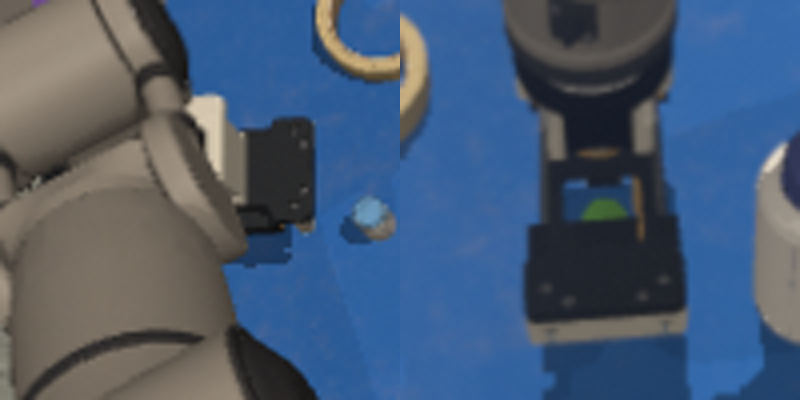

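{"name": "play_rows", "arguments": {"rows": "0 0 1 0 0.2;0 0 1 0 -1;0 0 1 0 -1;0 0 1 0 -1;0 0 1 0 -1;0 0 1 0 -1;0 0 1 0 -1;0 0 1 0 -1;0 0 1 0 -1;0 0 1 0 -1", "force": 10}}

```text
time: 28.6
eef_pos: [0.5697, 0.3639, -0.0217]
eef_rot: [[-1.0, 0.001, 0.0], [0.001, 1.0, 0.0], [-0.0, 0.0, -1.0]]
ft_force: [1.5, 0.2, 0.8]
opening: 0.0245
```

{"name": "play_rows", "arguments": {"rows": "0 0 0 0 0;0 0 0 0 0;0 0 0 0 0;0 0 -3 0 0;0 0 -4 0 0;0 0 -4 0 -1;0 0 -4 0 -1;0 0 -4 0 -1;0 0 -4 0 -1;0 0 -4 0 -1;0 0 -4 0 -1", "force": 10}}

```text
time: 29.98
eef_pos: [0.5696, 0.3639, -0.0178]
eef_rot: [[-1.0, 0.001, -0.0], [0.001, 1.0, 0.0], [0.0, 0.0, -1.0]]
ft_force: [0.9, 0.3, 0.0]
opening: 0.0242
```

{"name": "play_rows", "arguments": {"rows": "0 0 -8 0 -1;0 0 -30 0 -1;0 0 -70 0 -1;0 0 -110 0 -1;0 0 -150 0 -1;0 0 -165 0 -1;0 0 -165 0 -1"}}

```text
time: 30.85
eef_pos: [0.5699, 0.364, 0.1479]
eef_rot: [[-1.0, 0.001, 0.001], [0.001, 1.0, 0.001], [-0.001, 0.001, -1.0]]
ft_force: [0.5, -1.2, -0.5]
opening: 0.0243
```

```bash
python3 p.py .4987,.0468,.147,1.57; python3 look.py 16 .57,.3635,.12 60
```

```text
t 30.85 p [0.5699 0.364  0.1479] jaw 1.57 q [ 0.46  0.65  1.11  0.    1.37 -1.11] open 0.0243 F [ 0.5 -1.2 -0.5]
(0.4987, 0.0468, 0.147, 1.57) -> [  71.  -317.3    0.5] 0.0
```

View pics/l16.png

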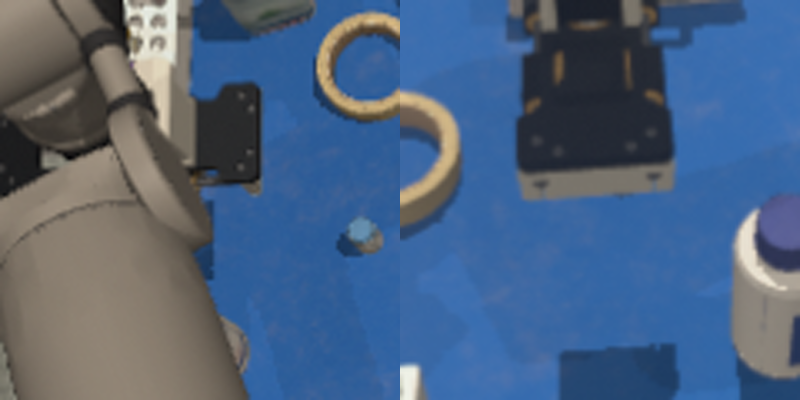

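{"name": "play_rows", "arguments": {"rows": "5 -20 0 0 -1;12 -55 0 0 -1;21 -95 0 0 -1;30 -135 0 0 -1;39 -175 0 0 -1;48 -215 0 0 -1;57 -255 0 0 -1;65 -290 0 0 -1;70 -310 0 0 -1;71 -317 0 0 -1;71 -317 0 0 -1;71 -317 0 0 -1"}}

```text
time: 32.45
eef_pos: [0.4984, 0.0477, 0.1468]
eef_rot: [[-1.0, -0.0, -0.001], [-0.0, 1.0, 0.0], [0.001, 0.0, -1.0]]
ft_force: [-0.5, 0.4, -0.4]
opening: 0.0243
```

```bash
python3 p.py .4987,.0468,.0172,1.57; python3 look.py 17 .54,.02,.12 60
```

```text
t 32.45 p [0.4984 0.0477 0.1468] jaw 1.571 q [-0.06  0.34  1.65  0.    1.15 -1.63] open 0.0243 F [-0.5  0.4 -0.4]
(0.4987, 0.0468, 0.0172, 1.57) -> [ -0.3  -1.  129.6] 0.001
```

View pics/l17.png

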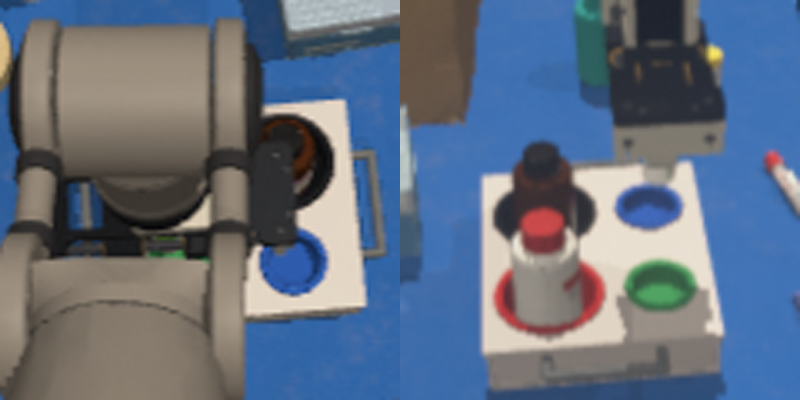

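{"name": "play_rows", "arguments": {"rows": "0 -1 20 0 -1;0 -1 50 0 -1;0 -1 80 0 -1;0 -1 100 0 -1;0 -1 114 0 -1;0 -1 122 0 -1;0 -1 126 0 -1;0 -1 128 0 -1;0 -1 128 0 -1;0 -1 128 0 -1"}}

```text
time: 33.8
eef_pos: [0.4987, 0.0459, 0.0196]
eef_rot: [[-1.0, 0.001, 0.001], [0.001, 1.0, 0.0], [-0.001, 0.0, -1.0]]
ft_force: [-0.2, -0.3, -0.4]
opening: 0.0245
```

```bash
python3 p.py .4987,.0468,.0172,1.57; python3 look.py 18 .54,.02,.07 50
```

```text
t 33.8 p [0.4987 0.0459 0.0196] jaw 1.57 q [-0.06  0.5   1.8   0.    0.83 -1.63] open 0.0245 F [-0.2 -0.3 -0.4]
(0.4987, 0.0468, 0.0172, 1.57) -> [-0.   0.9  2.4] -0.0
```

View pics/l18.png

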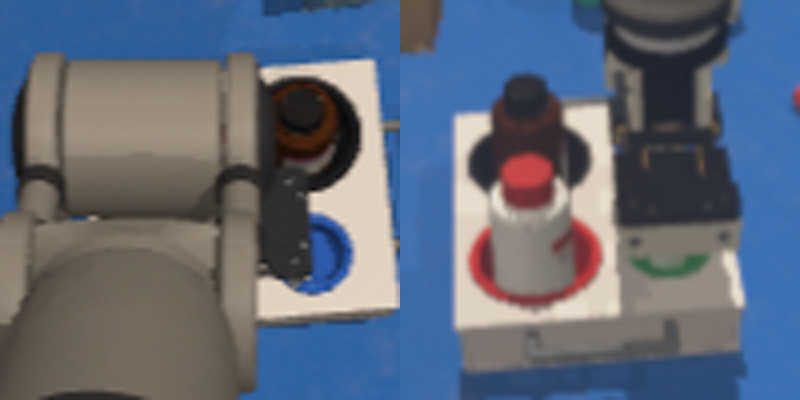

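{"name": "play_rows", "arguments": {"rows": "0 0 1 0 -1;0 0 2 0 -1;0 0 2 0 -1;0 0 2.5 0 -1;0 0 2.5 0 -1"}}

```text
time: 34.52
eef_pos: [0.4986, 0.0459, 0.0171]
eef_rot: [[-1.0, 0.001, 0.001], [0.001, 1.0, 0.0], [-0.001, 0.0, -1.0]]
ft_force: [-1.4, -0.5, 4.4]
opening: 0.0241
```

{"name": "play_rows", "arguments": {"rows": "0 0 2.5 0 -0.3;0 0 2.5 0 -0.1;0 0 2.5 0 0.1;0 0 2.5 0 0.2;0 0 2.5 0 0.2;0 0 2.5 0 0.2;0 0 -10 0 0.2;0 0 -40 0 0.2;0 0 -80 0 0.2;0 0 -120 0 0.2;0 0 -150 0 0.2;0 0 -150 0 0.2"}}

```text
time: 36.02
eef_pos: [0.5, 0.0459, 0.1699]
eef_rot: [[-1.0, 0.001, 0.006], [0.001, 1.0, -0.0], [-0.006, -0.0, -1.0]]
ft_force: [-0.0, -0.4, -0.1]
opening: 0.055
```

```bash
python3 p.py .5568,.246,.16,1.57; python3 look.py 19 .54,.02,.07 50
```

```text
t 36.025 p [0.5    0.0459 0.1699] jaw 1.57 q [-0.06  0.31  1.62  0.    1.2  -1.63] open 0.055 F [-0.  -0.4 -0.1]
(0.5568, 0.246, 0.16, 1.57) -> [-56.6 200.2  10.2] 0.0
```

View pics/l19.png

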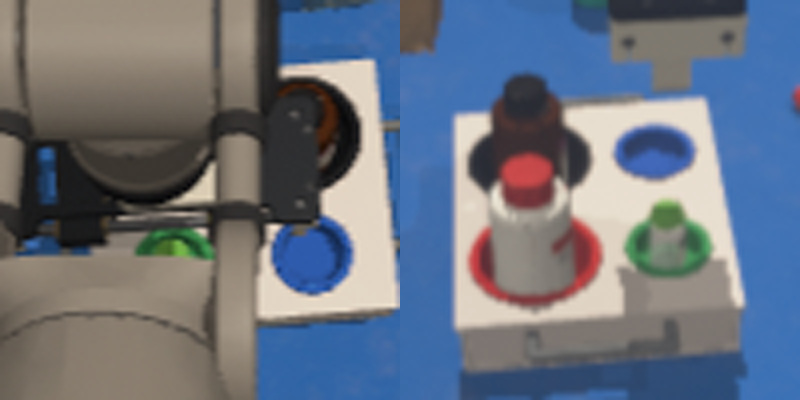

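The green vial stands upright in the green cup. Next is the blue vial.

{"name": "play_rows", "arguments": {"rows": "-6 20 0 0 0.6;-16 55 0 0 0.6;-27 95 0 0 0.6;-38 135 0 0 0.6;-48 170 0 0 0.6;-55 192 0 0 0.6;-57 200 10 0 0.6;-57 200 10 0 0.6;-57 200 10 0 0.6"}}

```text
time: 37.25
eef_pos: [0.5552, 0.2449, 0.1563]
eef_rot: [[-1.0, 0.002, -0.001], [0.002, 1.0, -0.001], [0.001, -0.001, -1.0]]
ft_force: [-1.0, 0.4, -0.4]
opening: 0.0733
```

```bash
python3 p.py .5568,.246,-.0175,1.57; python3 look.py 20 .557,.246,.07 60
```

```text
t 37.25 p [0.5552 0.2449 0.1563] jaw 1.569 q [ 0.29  0.52  1.33 -0.    1.29 -1.28] open 0.0733 F [-1.   0.4 -0.4]
(0.5568, 0.246, -0.0175, 1.57) -> [ -1.8   1.2 173.8] -0.001
```

View pics/l20.png

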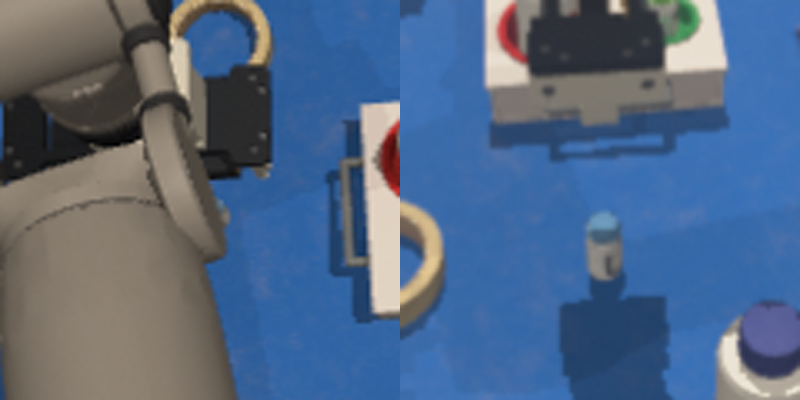

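{"name": "play_rows", "arguments": {"rows": "-2 1 30 0 0.6;-2 1 65 0 0.6;-2 1 100 0 0.6;-2 1 130 0 0.6;-2 1 152 0 0.6;-2 1 166 0 0.6;-2 1 173 0 0.6;-2 1 174 0 0.6;-2 1 174 0 0.6"}}

```text
time: 38.48
eef_pos: [0.5581, 0.247, -0.0165]
eef_rot: [[-1.0, 0.001, 0.001], [0.001, 1.0, 0.0], [-0.001, 0.0, -1.0]]
ft_force: [-0.2, -0.0, 0.1]
opening: 0.0736
```

```bash
python3 p.py .5568,.246,-.0178,1.57; python3 look.py 21 .557,.246,.07 50
```

```text
t 38.475 p [ 0.5581  0.247  -0.0165] jaw 1.57 q [ 0.29  0.71  1.51  0.    0.92 -1.28] open 0.0736 F [-0.2 -0.   0.1]
(0.5568, 0.246, -0.0178, 1.57) -> [ 1.3 -1.   1.3] 0.0
```

View pics/l21.png

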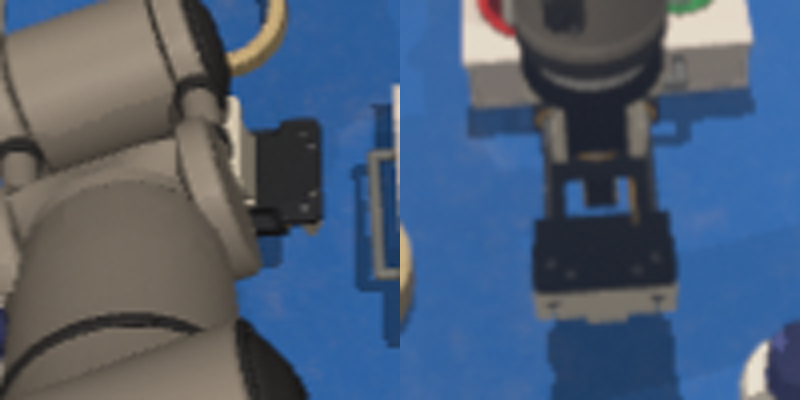

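{"name": "play_rows", "arguments": {"rows": "1 -1 1 0 0.2;1 -1 1 0 -1;1 -1 1 0 -1;1 -1 1 0 -1;1 -1 1 0 -1;1 -1 1 0 -1;1 -1 1 0 -1;1 -1 1 0 -1;1 -1 1 0 -1;1 -1 1 0 -1", "force": 10}}

```text
time: 39.83
eef_pos: [0.5566, 0.2459, -0.0183]
eef_rot: [[-1.0, 0.001, -0.0], [0.001, 1.0, 0.0], [0.0, 0.0, -1.0]]
ft_force: [0.5, -0.7, -1.5]
opening: 0.0243
```

{"name": "play_rows", "arguments": {"rows": "0 0 -8 0 -1;0 0 -30 0 -1;0 0 -70 0 -1;0 0 -110 0 -1;0 0 -150 0 -1;0 0 -170 0 -1;0 0 -170 0 -1"}}

```text
time: 40.7
eef_pos: [0.5576, 0.2462, 0.154]
eef_rot: [[-1.0, 0.001, 0.004], [0.001, 1.0, 0.001], [-0.004, 0.001, -1.0]]
ft_force: [-0.4, 0.3, -1.5]
opening: 0.0242
```

```bash
python3 p.py .5014,-.0535,.152,1.57
```

```text
t 40.7 p [0.5576 0.2462 0.154 ] jaw 1.57 q [ 0.29  0.52  1.33  0.    1.28 -1.28] open 0.0242 F [-0.4  0.3 -1.5]
(0.5014, -0.0535, 0.152, 1.57) -> [  55.9 -299.7    1.3] 0.0
```

{"name": "play_rows", "arguments": {"rows": "15 -20 0 0 -1;30 -55 0 0 -1;45 -95 0 0 -1;56 -135 0 0 -1;56 -175 0 0 -1;56 -215 0 0 -1;56 -250 0 0 -1;56 -280 0 0 -1;56 -295 0 0 -1;56 -300 0 0 -1;56 -300 0 0 -1;56 -300 0 0 -1"}}

```text
time: 42.2
eef_pos: [0.5003, -0.0532, 0.1516]
eef_rot: [[-1.0, -0.0, -0.0], [-0.0, 1.0, 0.0], [0.0, 0.0, -1.0]]
ft_force: [-0.2, 0.3, 0.8]
opening: 0.0247
```

```bash
python3 p.py .5014,-.0535,.0167,1.57; python3 look.py 22 .54,.0,.1 60
```

```text
t 42.2 p [ 0.5003 -0.0532  0.1516] jaw 1.571 q [-0.26  0.34  1.64  0.    1.17 -1.83] open 0.0247 F [-0.2  0.3  0.8]
(0.5014, -0.0535, 0.0167, 1.57) -> [ -1.1  -0.4 134.9] 0.001
```

View pics/l22.png

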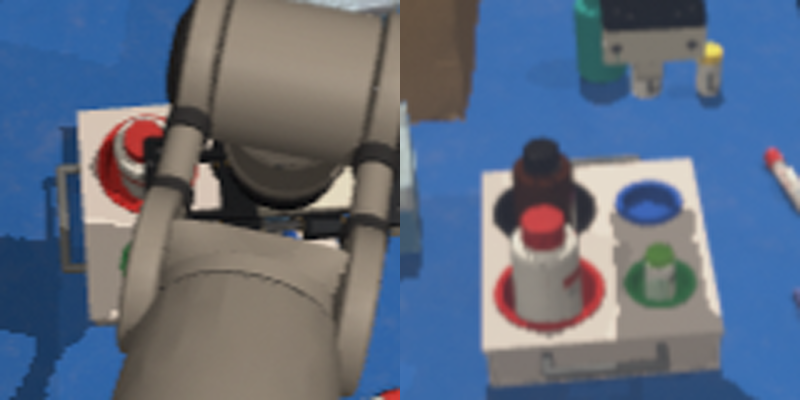

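{"name": "play_rows", "arguments": {"rows": "-1 0 20 0 -1;-1 0 50 0 -1;-1 0 80 0 -1;-1 0 103 0 -1;-1 0 118 0 -1;-1 0 127 0 -1;-1 0 131 0 -1;-1 0 133 0 -1;-1 0 133 0 -1;-1 0 133 0 -1"}}

```text
time: 43.55
eef_pos: [0.5016, -0.0541, 0.0191]
eef_rot: [[-1.0, 0.001, 0.001], [0.001, 1.0, -0.0], [-0.001, -0.0, -1.0]]
ft_force: [0.6, 0.2, -0.1]
opening: 0.0241
```

```bash
python3 p.py .5014,-.0535,.0167,1.57; python3 look.py 23 .54,.0,.07 50
```

```text
t 43.55 p [ 0.5016 -0.0541  0.0191] jaw 1.57 q [-0.26  0.51  1.79  0.    0.84 -1.83] open 0.0241 F [ 0.6  0.2 -0.1]
(0.5014, -0.0535, 0.0167, 1.57) -> [0.3 0.6 2.4] -0.0
```

View pics/l23.png

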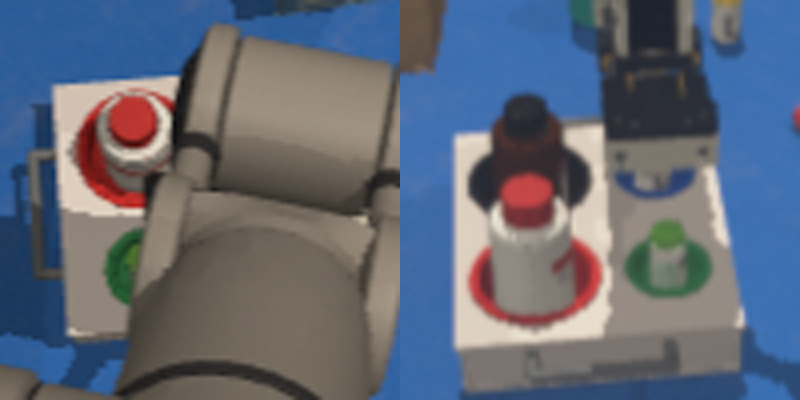

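{"name": "play_rows", "arguments": {"rows": "0 0 1 0 -1;0 0 2 0 -1;0 0 2 0 -1;0 0 2.5 0 -1;0 0 2.5 0 -1"}}

```text
time: 44.28
eef_pos: [0.5015, -0.0541, 0.0166]
eef_rot: [[-1.0, 0.001, 0.001], [0.001, 1.0, -0.0], [-0.001, -0.0, -1.0]]
ft_force: [-1.6, 1.0, 4.6]
opening: 0.0241
```

{"name": "play_rows", "arguments": {"rows": "0 0 2.5 0 -0.3;0 0 2.5 0 -0.1;0 0 2.5 0 0.1;0 0 2.5 0 0.2;0 0 2.5 0 0.2;0 0 2.5 0 0.2;0 0 -10 0 0.2;0 0 -40 0 0.2;0 0 -80 0 0.2;0 0 -130 0 0.2;0 0 -180 0 0.2;0 0 -200 0 0.2;10 40 -200 0 0.2;20 90 -200 0 0.2;35 140 -200 0 0.2;50 190 -200 0 0.2;65 240 -200 0 0.2;80 290 -200 0 0.2;90 340 -200 0 0.2;100 390 -200 0 0.2"}}

```text
time: 46.78
eef_pos: [0.401, 0.3376, 0.2174]
eef_rot: [[-1.0, 0.001, 0.001], [0.001, 1.0, 0.001], [-0.001, 0.001, -1.0]]
ft_force: [1.2, -0.4, -0.3]
opening: 0.0549
```

```bash
python3 look.py 24 .54,.0,.07 50
python3 - <<'E'
import cv2,numpy as np
a=np.load('top24.npz')["image"];cv2.imwrite('pics/t24.png',a[:,:,::-1])
E
```

```text
(no output)
```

View pics/l24.png

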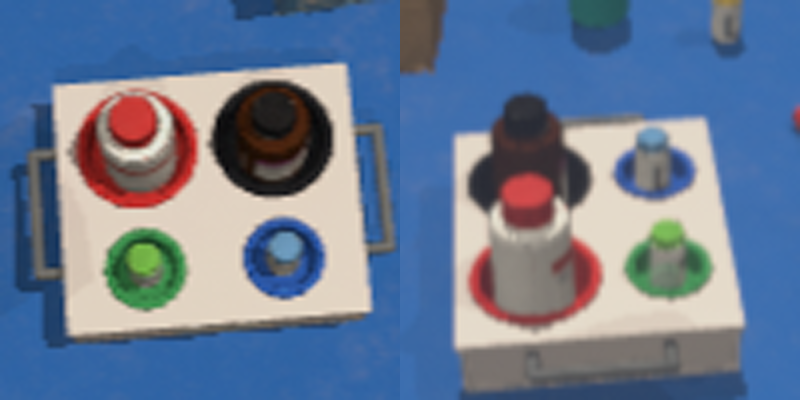

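View pics/t24.png

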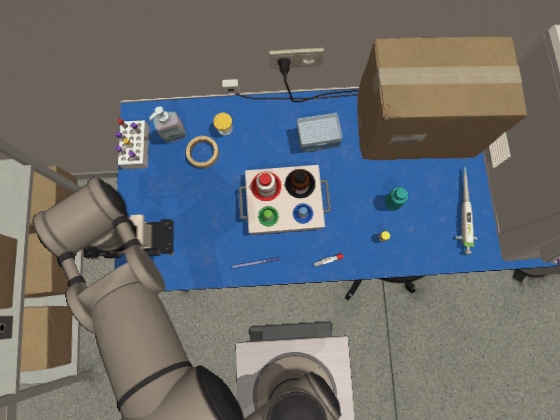

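Run:
```python
from m import *
C=clouds(24)
for k,(g,h) in dict(amber=((.591,-.051),.119),red=((.589,.047),.126),green=((.499,.046),.084),blue=((.5015,-.054),.084),yel=((.4225,-.2848),.049),turq=((.529,-.329),.104),blueB=((.462,.387),.124)).items():
    for n in C:
        f,Q,_=C[n]; d=np.hypot(Q[...,0]-g[0],Q[...,1]-g[1]); m=(d<.02)&(f["depth"]>0)&(abs(Q[...,2]-h)<.008)
        p=Q[m]; print(k,n,m.sum(), 'top z',np.percentile(p[:,2],90).round(3) if len(p) else None,'exp',h,'mid',((p[:,:2].min(0)+p[:,:2].max(0))/2).round(3) if len(p) else '')
```

```text
amber top 101 top z 0.123 exp 0.119 mid [ 0.59  -0.053]
amber side 75 top z 0.119 exp 0.119 mid [ 0.589 -0.049]
red top 121 top z 0.13 exp 0.126 mid [0.59  0.046]
red side 111 top z 0.126 exp 0.126 mid [0.589 0.047]
green top 56 top z 0.088 exp 0.084 mid [0.5   0.044]
green side 52 top z 0.084 exp 0.084 mid [0.499 0.048]
blue top 56 top z 0.088 exp 0.084 mid [ 0.502 -0.055]
blue side 48 top z 0.084 exp 0.084 mid [ 0.501 -0.051]
yel top 72 top z 0.054 exp 0.049 mid [ 0.422 -0.284]
yel side 37 top z 0.05 exp 0.049 mid [ 0.422 -0.282]
turq top 100 top z 0.108 exp 0.104 mid [ 0.531 -0.33 ]
turq side 45 top z 0.103 exp 0.104 mid [ 0.53  -0.327]
blueB top 0 top z None exp 0.124 mid 
blueB side 292 top z 0.125 exp 0.124 mid [0.462 0.388]
```

All heights match (the top camera reads a steady 4 mm high) and the look-alikes haven't moved. I'm handing in.

```bash
python3 -c "
from station import arm
print(arm.hand_in())"
```

```text
the job is handed in; nothing more can be done
None
```

The caddy is loaded and handed in at about 47 s of the 109 s allowed. The amber bottle, red-capped bottle, green vial and blue vial went in that order into the black, red, green and blue cups. Each one was lowered until the wrist force showed the foot touching the floor, then released.

- **Final positions:** In the side camera, all four tops are at the height expected for standing on the cup floor: 119, 126, 84 and 84 mm. In both cameras they sit within about 3 mm of the cup centres. The top camera reads every height, including the untouched objects, 4–5 mm too high.
- **Look-alikes:** The yellow vial, blue-capped bottle and turquoise bottle are where they started, to within 2 mm. The arm hid the blue-capped bottle from the top camera at the end, so only the side camera confirms that one.
- **TCP height was off:** The real fingertips are about 40 mm higher than the reported TCP, at every height I checked. Because of this, my first grip closed on the amber bottle's shoulder. I saw it in the picture before lifting, opened again without moving the bottle, and corrected all later heights. The touch-downs in the cups then came where predicted.
- **Forces:** At the end of each move, where I get a reading, the wrist force never exceeded about 6 N.

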